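# Pack the lunch carrier

## Robot

A 6-joint arm with a two-finger parallel gripper is mounted at the origin on the work surface. World frame = base frame: x ahead of the robot, y to its left, z up, the work surface at z = 0. Lengths are in m, angles in rad, forces in N, time in s.
With the tool pointing down it reaches from about 0.35 to 0.775 m from the base axis. Payload 7.3 kg.
Tool frame: the origin (TCP) lies midway between the tips of the shut fingers; the grasp point (between the pads) lies 19 mm behind it (tcp_to_grasp is the distance from the TCP to the grasp point, in m); z points along the fingers, y is the line along which they close (so a half turn about z gives the same grasp; the last joint's range is limited). The gripper opens to 92 mm and grips with 3 to 60 N. Pads are 19 mm wide; open, the fingers measure 130 mm over their backs; the gripper's body (75 mm by 190 mm) begins 47 mm behind the grasp point.
Start: joints at [-1.442, 0.342, 1.524, -0, 1.275, -0.146], TCP at [0.142, -0.505, 0.227] pointing down, gripper open.
Joint ranges: [-2.53, 2.53], [-0.77, 2.02], [0.04, 2.7], [-1, 4.14], [0.28, 2.66], [-3.11, 3.11]. Speed limits (rad/s): [2.57, 2.57, 3.14, 3.14, 3.14, 3.14].

## Interface

Orientations are given as [roll, pitch, yaw] about the fixed x, y, z axes, in that order (R = Rz(yaw) Ry(pitch) Rx(roll)).
In Python, from cell import observe, read_camera, calibration, hand_in, tcp_to_grasp gives the robot as it stands.
- The arm moves only by the tool send_rows, never from a script. Its argument "targets" is a list of rows, each a list of 5 numbers: the opening, from 0 (shut) to 1 (fully open), then the shift along the world's x, y, z in m, then the turn about the world's z in rad. A call has 1 to 5 rows; each row shifts and turns the commanded pose from where the row before left it; what a row does not reach is not made up. A row lasts 1/10 s, in which the tool goes at most 50 mm and 8.59 degrees, less where a joint would pass 70% of its speed; a pose out of reach is approached as far as the arm can. A call is refused whole if a number of a shift passes 0.05 or a number of a turn 0.15, either way. A call with a gripper value outside its range is refused whole. The fingers move at their own pace and stop on an object; "grip_force" is the grip in N (left out, the last holds). Time passes only in rows, so rows that do not move let the fingers close. It gives the time, the measured TCP pose, the force, the opening and the grip force at its end, in the units of the state.
- observe(): the state, without advancing time (a new reading comes with each control period).
- read_camera(name): name is "scene" or "top" or "wrist"; returns (picture, depth): 400x640x3 uint8, red, green, blue; 400x640 float32, m along the optical axis (not along the pixel's ray), 0 where there is no reading.
- calibration(name): a dict with "intrinsics" (3x3 intrinsics, pixels), "world_to_cam" (4x4, takes a point from world to camera coordinates); the wrist camera has in their place "hand_eye" (4x4, takes a point from camera to tool coordinates, whose origin is the TCP and whose axes are the flange's). Camera axes: x right, y up, looking along -z (the intrinsics and any distortion apply to the point x, -y, -z); pixel columns grow to the right and rows downward; lengths in m; the calibration is good to about 2 mm. The wrist camera is an equidistant fisheye: a pixel r from the principal point sees the ray r / f radians off the axis. A picture is of the moment at which its call begins: read the wrist's pose just before it. calibration takes no time and is no camera call.
- hand_in(): hands the job in; it is judged then, once.
The state is a dict: "time": time; "qpos": joint angles; "qvel": joint speeds; "joint_efforts": joint torques, N m; "tool_pos": TCP position; "tool_rot": TCP orientation; "contact_force": force on the tool from outside, world axes, zero at the start; "torque": the same for the moment, N m; "opening": finger opening in m; "grip_force": force on a finger pad.
Only numpy, scipy, OpenCV 4.12 (cv2) and the standard library are available. Lean on these libraries where they do the work, as an engineer would, in place of code of your own. Each camera call takes 0.05 s, during which the arm holds its last target. There are 200 camera calls.

## Task

Pack the steel lunch carrier, whose pocket frame may stand off-centre across its base, so feel for it: set the deep food box squarely into its pocket, then the shallow divided tray on top of it, then the flat lid with the grip rib, and press the lid down evenly until it lies fully home under the spring catch. Then raise the carry handle up and over until it rests against its end stop, and let go. Press firmly but do not ram anything, and leave the other things on the worktop where they are.

Things in the scene. Friction and masses are not known exactly. Their poses are not given: they have to be found in the camera images.
- carrier: Base of the lunch carrier, fixed to the worktop: dark steel plate 140 x 100 mm. Origin: centre of its underside; x along the pocket's length, z up. On it stands the bright frame with the pocket, its floor 10 mm above the origin. The frame is centred in x but set anywhere up to 10 mm either way in y: the state does not tell where, so look or feel for it. It gives way only above 40 N.
- catch (a joint): How far (m) the frame's spring catch is pushed out towards +x: 0 = sprung in, at most 0.008. It stands mid-width at the +x end, 20 mm wide. At rest its nose hangs 3.75 mm into the pocket at 83 to 86 mm above the carrier's origin, 1 mm above a lid that is home, and slopes back up to 99 mm. Each part going down pushes it out, which takes some 4 to 15 N, at that end only. The lid snaps in under it.
- frame_mid (a point): Nominal middle of the pocket's floor, 10 mm above the carrier's origin (fixed to the base; it does not follow the frame). The pocket is 102.5 (x) by 66.5 mm (y): four corner angles 4 mm thick, straight to 84 mm above the carrier's origin, then flared outwards to 95 mm (lead-in 4 mm). Between them the long sides are open over 80 mm for fingers that hold a part by its long sides.
- food_box: Deep open steel box without divider, 100 (x) x 64 (y) x 42 (z) mm, walls 3 mm, 0.22 kg give or take 30 percent. Origin: centre of the underside. It may go in either way round.
- tray: Shallow open steel tray with one divider across the middle, 100 (x) x 64 (y) x 22 (z) mm, walls 3 mm, 0.15 kg give or take 30 percent. Origin: centre of the underside. Home, its underside rests on the food box's rim, 42 mm above the pocket's floor.
- lid: Flat steel plate 100 (x) x 64 (y) x 8 (z) mm with an upright grip rib in the middle of the top, 50 mm long (along x), 12 mm thick (y), reaching 29 mm above the underside. 0.13 kg. Origin: centre of the underside. Home, its underside rests on the tray's rim, 64 mm above the pocket's floor.
- bail (a joint): Angle of the carry handle (rad): 0 = lying level towards the carrier's -y side, 1.57 = upright, 1.75 = against its end stop, a little past upright. Friction (about 0.18 N m, some 2 to 3 N at the bar) holds it wherever it is left, so it does not go to the stop by itself.
- bail_grip (a point): Middle of the handle's cross bar: a round black sleeve 12 mm in diameter and 110 mm long, along the carrier's x. It moves on a circle of 115 mm radius about bail_hinge.
- bail_hinge (a point): Centre of the handle's hinge line, which runs along the carrier's x, 40 mm above the carrier's origin. The handle's 6 mm wire arms run 80 mm either side of it (in x).
- mug: White mug, 76 mm wide, 85 mm tall. Leave alone.
- bowl: White bowl, 120 mm wide, 50 mm tall. Leave alone.
- soap: Green soap bottle, 56 mm wide, 170 mm tall. Leave alone.
- spoon: Steel spoon lying on the worktop. Leave alone.
- jar_lid: Round aluminium jar lid, 72 mm wide, 12 mm thick. Leave alone; it is not the carrier's lid.
- jar: Glass jar, 68 mm wide, 90 mm tall. Leave alone.
There are look-alikes about, which are no part of the job. What is shaped like the lid but brown or purple is not meant. What is shaped like the tray but red is not meant.

How it is judged:
By the outcome, as a careful person would: the job done as asked, in the order asked, and still so for the second after the job is handed in, with the robot touching nothing.
It also fails if it takes over 72 s, if anything falls off the work surface, if the arm or the gripper's body presses on something with over 40 N, if the wrist force passes 120 N, or if a joint passes its speed limit or range.

## Working session

There is one attempt and no reset: what is moved stays moved. The work goes in short steps, Python scripts to look and compute and a tool call to move; the robot and the scene stay as the last step left them, time stands still between calls to the robot, and variables do not carry over. Pictures are saved under pics/ and viewed, at most 10 in all, crops included, and the job is handed in when it is done.

Besides the shell and the picture viewer there is one more tool, called by a JSON object that holds its "fn" and its "kwargs". send_rows: Moves the arm, as the interface text tells. Its arguments: {"type":"object","properties":{"targets":{"type":"array","items":{"type":"array","items":{"type":"number"}}},"grip_force":{"type":"number"}},"required":["targets"]}

```bash
mkdir -p pics; ls; cat > h.py <<'E'
import numpy as np, cv2
from cell import observe, read_camera, calibration, hand_in, tcp_to_grasp
def grab(name):
    p,d=read_camera(name); np.savez('last_%s.npz'%name,p=p,d=d); return p,d
def load(name):
    z=np.load('last_%s.npz'%name); return z['p'],z['d']
def world(name,d,u=None,v=None):
    c=calibration(name);K=np.array(c['intrinsics']);T=np.linalg.inv(np.array(c['world_to_cam']))
    if u is None: u,v=np.meshgrid(np.arange(640),np.arange(400)); z=d
    else: u=np.asarray(u);v=np.asarray(v);z=d[v,u]
    x=(u-K[0,2])/K[0,0]*z; y=(v-K[1,2])/K[1,1]*z
    P=np.stack([x,-y,-z,np.ones_like(z)],-1)
    return (P@T.T)[...,:3]
E
python3 - <<'E'
from h import *
print({k:np.round(v,3) if not isinstance(v,dict) else v for k,v in observe().items()}, tcp_to_grasp)
for n in('scene','top'):
    p,d=grab(n); cv2.imwrite('pics/%s0.png'%n,p[...,::-1]); c=calibration(n); print(n,[(k,np.round(v,3).tolist()) for k,v in c.items()])
E
```

```text
pics
{'time': np.float64(0.0), 'qpos': array([-1.442,  0.343,  1.525,  0.   ,  1.275, -0.146]), 'qvel': array([-0.001,  0.   ,  0.002, -0.002,  0.001,  0.001]), 'joint_efforts': array([ 2.0000e-03, -4.3124e+01, -2.4422e+01,  7.2000e-02,  5.6000e-02,
       -0.0000e+00]), 'tool_pos': array([ 0.142, -0.505,  0.226]), 'tool_rot': array([-3.14 , -0.   ,  0.275]), 'contact_force': array([ 0.999, -0.492, -0.06 ]), 'torque': array([ 0.017, -0.015, -0.002]), 'grip_force': np.float64(0.0), 'opening': np.float64(0.092)} 0.0188
scene [('intrinsics', [[513.492, 0.0, 318.462], [0.0, 513.492, 195.445], [0.0, 0.0, 1.0]]), ('world_to_cam', [[-0.662, 0.75, 0.002, 0.365], [-0.514, -0.455, 0.727, 0.217], [0.546, 0.48, 0.686, -1.927], [0.0, 0.0, 0.0, 1.0]])]
top [('intrinsics', [[488.91, 0.0, 322.404], [0.0, 488.91, 198.867], [0.0, 0.0, 1.0]]), ('world_to_cam', [[-0.026, -1.0, -0.012, -0.029], [0.996, -0.027, 0.081, -0.553], [-0.081, -0.009, 0.997, -1.57], [0.0, 0.0, 0.0, 1.0]])]
```

View pics/scene0.png

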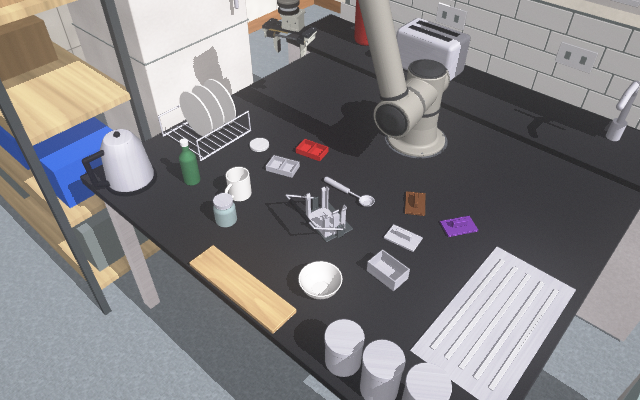

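View pics/top0.png

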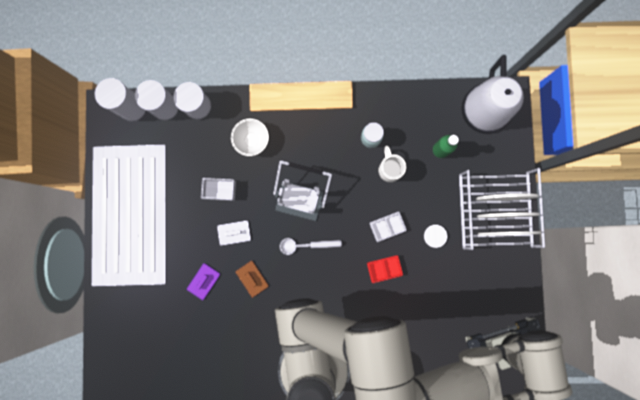

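Scene: carrier at scene (327,218)/top (300,195). Candidates are: lid – grey plate top (234,233) vs brown (252,279), purple (203,282) and round jar lid (435,236); tray – grey divided top (388,227) vs red (385,269); box – grey deep top (218,188), no rival. I choose the grey ones and check them in a close crop.

```bash
python3 - <<'E'
from h import *
p,d=load('top'); q,e=load('scene')
a=cv2.resize(p[150:255,195:415],None,fx=3.6,fy=3.6,interpolation=cv2.INTER_CUBIC)
b=cv2.resize(q[180:246,270:435],None,fx=3.3,fy=3.3,interpolation=cv2.INTER_CUBIC)
im=np.zeros((600,800,3),np.uint8); im[:a.shape[0],:a.shape[1]]=a; im[380:380+b.shape[0],:b.shape[1]]=b
cv2.imwrite('pics/crop1.png',im[...,::-1])
W=world('top',d)
print('table',np.nanmedian(W[225:235,260:275,2]))
def rect(name,u0,u1,v0,v1,z0,z1):
    m=np.zeros(d.shape,bool); m[v0:v1,u0:u1]=1; m&=(W[...,2]>z0)&(W[...,2]<z1)&(d>0)
    P=W[m]; r=cv2.minAreaRect(P[:,:2].astype(np.float32)*1000); print(name,m.sum(),np.round(r[0],1),np.round(r[1],1),round(r[2],1),'z',np.round(np.percentile(P[:,2],[5,50,95]),4),'mean',P.mean(0).round(4))
rect('box',195,242,172,207,.008,.2)
rect('boxrim',195,242,172,207,.03,.2)
rect('lid',213,257,217,250,.004,.2)
rect('lidrib',213,257,217,250,.016,.2)
rect('tray',364,412,207,246,.006,.2)
rect('trayrim',364,412,207,246,.014,.2)
rect('carrier plate',265,335,155,225,.005,.015)
rect('carrier hi',265,335,155,225,.03,.4)
E
```

```text
table -0.0007065630273788148
box 254 [601.3 296.5] [130.1  89.7] 86.5 z [0.0087 0.032  0.0452] mean [0.5961 0.2965 0.0289]
boxrim 138 [594.9 295.7] [103.3  64.6] 85.4 z [0.0314 0.0386 0.0459] mean [0.5963 0.294  0.0388]
lid 532 [449.2 247.2] [142.  104.8] 88.5 z [0.0043 0.0078 0.0281] mean [0.4501 0.2493 0.01  ]
lidrib 60 [441.2 248.3] [34.1 49.7] 9.6 z [0.0202 0.0274 0.0322] mean [0.4512 0.2499 0.0273]
tray 234 [ 459.2 -253.6] [154.4 122.2] 84.9 z [0.0063 0.013  0.0257] mean [ 0.4592 -0.254   0.0143]
trayrim 113 [ 458.4 -253.4] [ 64.2 100.4] 19.7 z [0.0153 0.0209 0.0267] mean [ 0.46   -0.2522  0.0209]
carrier plate 932 [588.   30.7] [227.8 228.9] 89.0 z [0.0052 0.0081 0.0136] mean [0.5614 0.0307 0.0085]
carrier hi 479 [585.8  23.1] [166.8 135.4] 73.8 z [0.0429 0.0914 0.1079] mean [0.6002 0.0246 0.0842]
```

View pics/crop1.png

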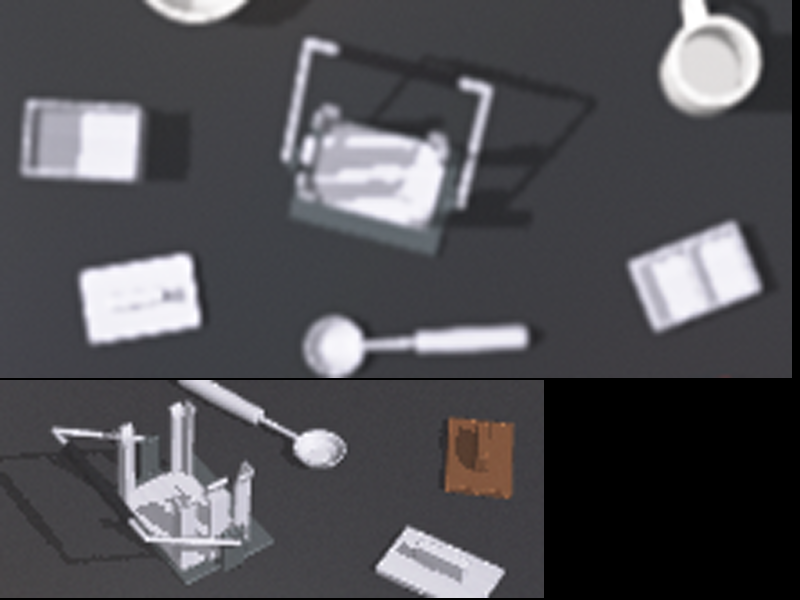

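The crop confirms the grey divider tray at crop (695,275), the plain box at (82,140), the lid with its rib at (140,298), and the carrier at (370,170) with the handle towards world +x. Moving over the carrier for a wrist look.

{"fn": "send_rows", "kwargs": {"targets": [[1, 0.028, 0.036, 0.01, 0.07], [1, 0.028, 0.036, 0.01, 0.07], [1, 0.028, 0.036, 0.01, 0.07], [1, 0.028, 0.036, 0.01, 0.07], [1, 0.028, 0.036, 0.01, 0.07]]}}

```text
time: 0.6
tool_pos: [0.2831, -0.3236, 0.2769]
tool_rot: [-3.141, -0.0, 0.627]
contact_force: [1.3, 0.6, 0.3]
opening: 0.0918
grip_force: 0.0
```

{"fn": "send_rows", "kwargs": {"targets": [[1, 0.028, 0.036, 0.005, 0.07], [1, 0.028, 0.036, 0.005, 0.07], [1, 0.028, 0.036, 0.005, 0.07], [1, 0.028, 0.036, 0.005, 0.07], [1, 0.028, 0.036, 0.005, 0.07]]}}

```text
time: 1.1
tool_pos: [0.4232, -0.1435, 0.3019]
tool_rot: [-3.142, 0.0, 0.978]
contact_force: [-0.1, -0.7, -0.2]
opening: 0.0916
grip_force: 0.0
```

{"fn": "send_rows", "kwargs": {"targets": [[1, 0.028, 0.036, 0.005, 0.07], [1, 0.028, 0.036, 0.005, 0.07], [1, 0.028, 0.036, 0.005, 0.07], [1, 0.028, 0.036, 0.005, 0.07], [1, 0, 0, 0, 0]]}}

```text
time: 1.6
tool_pos: [0.5366, 0.0028, 0.3212]
tool_rot: [-3.142, -0.002, 1.262]
contact_force: [-0.7, -1.4, -0.1]
opening: 0.0919
grip_force: 0.0
```

```bash
cat >> h.py <<'E'
from scipy.spatial.transform import Rotation as Ro
def gw(tag):
    s=observe(); p,d=read_camera('wrist'); np.savez('w_%s.npz'%tag,p=p,d=d,pos=s['tool_pos'],rot=s['tool_rot']); return p,d
def ww(tag,u=None,v=None,z=None):
    """world points from wrist picture; with z: intersect ray with height z"""
    f=np.load('w_%s.npz'%tag); d=f['d']; c=calibration('wrist'); K=np.array(c['intrinsics']); H=np.array(c['hand_eye'])
    if u is None: u,v=np.meshgrid(np.arange(640.),np.arange(400.)); dd=d
    else: u=np.asarray(u,float);v=np.asarray(v,float);dd=d[v.round().astype(int),u.round().astype(int)]
    a=(u-K[0,2])/K[0,0]; b=(v-K[1,2])/K[1,1]; r=np.hypot(a,b)+1e-9
    ray=np.stack([a/r*np.sin(r),-b/r*np.sin(r),-np.cos(r)],-1)
    R=Ro.from_euler('xyz',f['rot']).as_matrix()
    M=R@H[:3,:3]; o=R@H[:3,3]+f['pos']; w=ray@M.T
    if z is None: s=dd/np.maximum(np.cos(r),.05)
    else: s=(z-o[2])/w[...,2]
    return o+w*s[...,None]
E
python3 - <<'E'
from h import *
s=observe(); print(s['time'],s['tool_pos'].round(4),s['tool_rot'].round(3),s['contact_force'].round(2))
c=calibration('wrist'); print([(k,np.round(v,3).tolist()) for k,v in c.items()])
p,d=gw('a'); cv2.imwrite('pics/wa.png',p[...,::-1])
E
```

```text
1.6 [0.5366 0.0028 0.3212] [-3.142e+00 -2.000e-03  1.262e+00] [-0.7  -1.37 -0.13]
[('intrinsics', [[309.707, 0.0, 324.661], [0.0, 309.707, 199.187], [0.0, 0.0, 1.0]]), ('hand_eye', [[-0.0, 0.963, 0.269, 0.072], [1.0, -0.0, 0.0, -0.001], [0.0, 0.269, -0.963, -0.157], [0.0, 0.0, 0.0, 1.0]])]
```

View pics/wa.png

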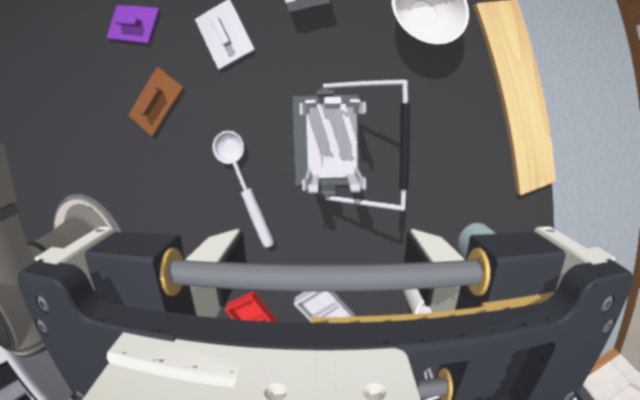

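```bash
python3 - <<'E'
from h import *
f=np.load('w_a.npz'); p=f['p']; d=f['d']
a=cv2.resize(p[75:220,282:420],None,fx=4.1,fy=4.1,interpolation=cv2.INTER_CUBIC)
W=ww('a'); z=W[...,2]
zz=cv2.resize(z[75:220,282:420],None,fx=1.6,fy=1.6,interpolation=cv2.INTER_NEAREST)
zc=cv2.applyColorMap((np.clip(zz/.15,0,1)*255).astype(np.uint8),cv2.COLORMAP_JET)[...,::-1]
im=np.zeros((600,800,3),np.uint8); im[:a.shape[0],:a.shape[1]]=a[:600]; im[:zc.shape[0],570:570+zc.shape[1]]=zc
cv2.imwrite('pics/crop2.png',im[...,::-1])
print('table',np.median(z[120:140,430:450]))
print('bar z',[np.round(W[v,u],4).tolist() for u,v in((405,110),(405,130),(405,150),(405,170),(404,90),(403,203))])
m=np.zeros(d.shape,bool); m[85:205,295:370]=1; m&=(z>.075)&(z<.1)
P=W[m][:,:2]; r=cv2.minAreaRect((P*1000).astype(np.float32)); print(r,m.sum())
E
```

```text
table -0.0008050494854500712
bar z [[0.6532, 0.0506, 0.1047], [0.6462, 0.0269, 0.1049], [0.6395, 0.003, 0.1052], [0.633, -0.0213, 0.1053], [0.6599, 0.0746, 0.1019], [0.6204, -0.063, 0.1032]]
((559.2157592773438, 29.38446044921875), (158.9295196533203, 88.05493927001953), 73.58009338378906) 771
```

View pics/crop2.png

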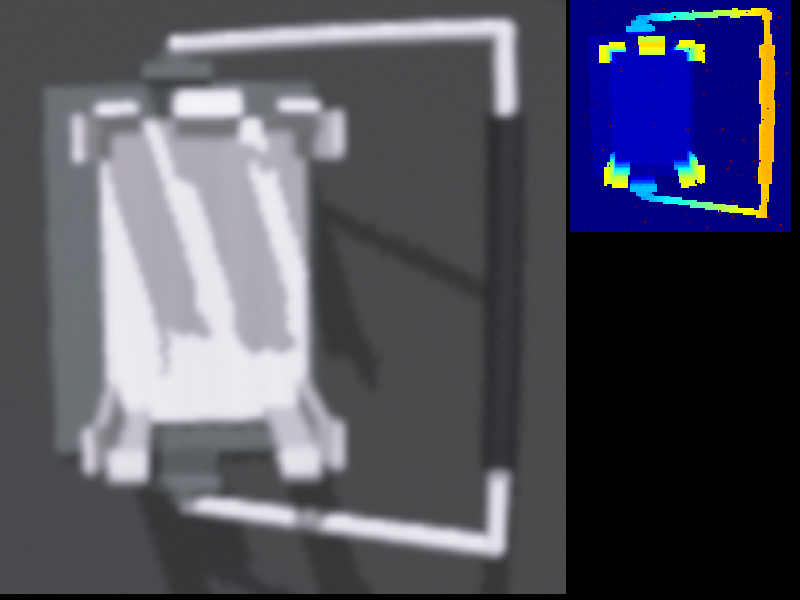

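The crop shows four corner angles (yellow in depth), the catch at (207,103) at the image top (carrier +x), and the frame shifted towards the handle (−y). The handle is at about 31°. Now numbers in the carrier frame.

```bash
python3 - <<'E'
from h import *
f=np.load('w_a.npz'); d=f['d']; W=ww('a'); z=W[...,2]
U,V=np.meshgrid(np.arange(640),np.arange(400))
reg=(U>285)&(U<420)&(V>70)&(V<225)
m=reg&(z>.095)&(z<.11)&(U>398)&(V>85)&(V<200)
P=W[m]; l=cv2.fitLine(P[:,:2].astype(np.float32),cv2.DIST_L2,0,.01,.01).ravel(); yaw=np.arctan2(l[1],l[0]); yaw=yaw%np.pi
print('bar yaw',np.degrees(yaw),'mean',P.mean(0))
ex=np.array([np.cos(yaw),np.sin(yaw)]);ey=np.array([-ex[1],ex[0]])
C=np.array([.57,.028])
Q=np.stack([(W[...,:2]-C)@ex,(W[...,:2]-C)@ey,z],-1)*1000
b=Q[m]; print('bar x',b[:,0].min(),b[:,0].max(),'y',b[:,1].mean())
ar=reg&(z>.03)&(abs(Q[...,0])>72)&(abs(Q[...,0])<95); print('elbow x',[np.percentile(Q[ar&(np.sign(Q[...,0])==s)][:,0],[2,50,98]).round(1) for s in(1,-1)])
# frame parts
n,lab,st,_=cv2.connectedComponentsWithStats((reg&(z>.08)&(z<.1)&(U<375)).astype(np.uint8))
for i in range(1,n):
    if st[i,4]>8:
        q=Q[lab==i]; print('comp',st[i],'x',np.percentile(q[:,0],[1,99]).round(1),'y',np.percentile(q[:,1],[1,99]).round(1),'z',np.percentile(q[:,2],[1,50,99]).round(1))
# floor (z~10) and plate
for lo,hi,nm in((.0075,.0125,'floor'),(.003,.0072,'plate')):
    k=reg&(z>lo)&(z<hi)&(abs(Q[...,0])<75)&(abs(Q[...,1])<65); q=Q[k]; print(nm,k.sum(),'x',np.percentile(q[:,0],[1,99]).round(1),'y',np.percentile(q[:,1],[1,99]).round(1),np.median(q[:,2]))
    for x0 in(-60,-30,0,30): 
        kk=q[(q[:,0]>x0)&(q[:,0]<x0+20)]; print(x0,np.percentile(kk[:,1],[2,98]).round(1) if len(kk) else '')
# hinge lugs
n,lab,st,_=cv2.connectedComponentsWithStats((reg&(z>.03)&(z<.06)&(abs(Q[...,1])<18)&(abs(Q[...,0])>58)).astype(np.uint8))
for i in range(1,n):
    if st[i,4]>8: q=Q[lab==i]; print('lug',st[i],q.mean(0).round(1),np.percentile(q[:,0],[2,98]).round(1),np.percentile(q[:,1],[2,98]).round(1),np.median(q[:,2]))
E
```

```text
bar yaw 73.488205 mean [0.64113335 0.01030383 0.10387614]
bar x -67.89565620573103 75.42224569706919 y -73.22937808134476
elbow x [array([72.4, 79.5, 83.3]), array([-83.1, -79.3, -72.3])]
comp [324  97  17  12 194] x [47.5 61.8] y [ 5. 25.] z [83.6 89.4 99.4]
comp [300 101  16  13 116] x [42.1 56.8] y [36.1 54.8] z [84.  92.1 95.5]
comp [349 100  17  14 128] x [41.3 57.2] y [-25.4  -6.2] z [83.2 92.3 95.9]
comp [350 176  16  16 143] x [-58.3 -41.1] y [-25.4  -6.5] z [81.6 91.  95.4]
comp [303 178  15  14 136] x [-57.3 -41.8] y [36.4 54.2] z [81.8 90.2 95.7]
floor 3260 x [-54.8  52.6] y [-22.   51.3] 9.21052971771688
-60 [-18.6  48.8]
-30 [-20.4  49.9]
0 [-21.2  51. ]
30 [-19.4  49.7]
plate 1216 x [-68.6  69.2] y [-25.8  64.8] 5.165652852824332
-60 [-25.9  64.8]
-30 [-25.6  64.1]
0 [-25.7  64.6]
30 [-25.9  64.9]
lug [329  82  19  13 111] [78.2  8.  51.3] [68.7 83.5] [-4.7 17.9] 50.929232691996894
lug [331 189  21  13 114] [-77.2   8.   50.4] [-83.  -68.8] [-8.7 17.9] 49.80914726708749
```

Pocket centre is about (0.556, 0.032) world, yaw 1.283, offset to −y. The bar at 31° would meet the gripper body, so I first ease it down with shut fingers, then look at the box and lid.

{"fn": "send_rows", "kwargs": {"targets": [[0, 0.0216, 0.0012, -0.04, 0.004], [0, 0.0216, 0.0012, -0.04, 0.004], [0, 0.0216, 0.0012, -0.04, 0.004], [0, 0.0216, 0.0012, -0.04, 0.004], [0, 0.0216, 0.0012, -0.04, 0.004]]}}

```text
time: 2.15
tool_pos: [0.6424, 0.0034, 0.12]
tool_rot: [-3.141, 0.001, 1.273]
contact_force: [0.1, 0.1, 1.3]
opening: 0.0564
grip_force: 0.0
```

{"fn": "send_rows", "kwargs": {"targets": [[0, 0, 0, 0, 0], [0, 0.005, -0.0015, -0.018, 0], [0, 0.005, -0.0015, -0.018, 0], [0, 0.005, -0.0015, -0.018, 0], [0, 0, 0, 0, 0]]}}

```text
time: 2.65
tool_pos: [0.6551, 0.0, 0.0648]
tool_rot: [-3.135, 0.001, 1.274]
contact_force: [-11.7, 3.2, -6.3]
opening: 0.0167
grip_force: 6.1
```

{"fn": "send_rows", "kwargs": {"targets": [[0, 0, 0, 0.045, 0], [1, 0, 0, 0.045, 0], [1, -0.026, 0.023, 0.03, 0.02], [1, -0.026, 0.023, 0.03, 0.02], [1, -0.026, 0.023, 0.03, 0.02]]}}

```text
time: 3.15
tool_pos: [0.5785, 0.0697, 0.25]
tool_rot: [3.139, -0.001, 1.335]
contact_force: [-0.7, 0.3, 0.9]
opening: 0.0359
grip_force: 0.0
```

{"fn": "send_rows", "kwargs": {"targets": [[1, -0.03, 0.023, 0, 0.02], [1, -0.03, 0.023, 0, 0.02], [1, 0, 0, 0, 0.02], [1, 0, 0, 0, 0], [1, 0, 0, 0, 0]]}}

```text
time: 3.65
tool_pos: [0.5204, 0.1146, 0.2483]
tool_rot: [3.14, -0.0, 1.394]
contact_force: [0.4, 0.8, 0.1]
opening: 0.0756
grip_force: 0.0
```

```bash
python3 - <<'E'
from h import *
s=observe(); print(s['time'],s['tool_pos'].round(4),s['tool_rot'].round(3),s['contact_force'].round(2))
p,d=gw('b'); cv2.imwrite('pics/wb.png',p[...,::-1])
E
```

```text
3.65 [0.5204 0.1146 0.2483] [ 3.14  -0.     1.394] [0.42 0.82 0.13]
```

View pics/wb.png

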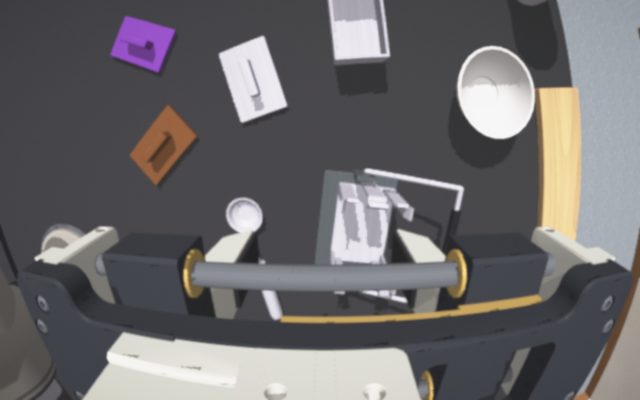

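The wrist picture shows the lid at (252,80) and the box cut off at the top (358,30); the handle elbow is at (462,190), and I must check its height.

```bash
cat >> h.py <<'E'
def fit(tag,u0,u1,v0,v1,z0,z1,big=True):
    W=ww(tag); U,V=np.meshgrid(np.arange(640),np.arange(400))
    m=(U>=u0)&(U<u1)&(V>=v0)&(V<v1)&(W[...,2]>z0)&(W[...,2]<z1)
    if big:
        n,l,st,_=cv2.connectedComponentsWithStats(cv2.morphologyEx(m.astype(np.uint8),cv2.MORPH_CLOSE,np.ones((3,3),np.uint8))); m&=l==1+np.argmax(st[1:,4])
    P=W[m]; r=cv2.minAreaRect((P[:,:2]*1000).astype(np.float32))
    (cx,cy),(w,h),a=r; a=a if w>h else a+90
    print(tag,m.sum(),'c',round(cx,1),round(cy,1),'size',round(max(w,h),1),round(min(w,h),1),'long axis deg',round((a+180)%180,1),'z',np.percentile(P[:,2]*1000,[2,50,98]).round(1))
    return P
E
python3 - <<'E'
from h import *
fit('b',205,300,25,135,.004,.012); fit('b',205,300,25,135,.004,.04); fit('b',205,300,25,135,.02,.04)
fit('b',320,395,0,75,.006,.06); fit('b',320,395,0,75,.036,.06)
W=ww('b'); print('elbow',[W[v,u].round(4).tolist() for u,v in((462,190),(459,200),(368,172),(400,178),(430,183))])
p,d=grab('top'); print(world('top',d,[281,283,285,331,333,330],[163,166,170,174,178,182]).round(3))
E
```

```text
b 3138 c 448.5 251.9 size 100.8 65.0 long axis deg 97.5 z [5.5 7.3 9. ]
b 3588 c 448.5 251.9 size 100.8 65.0 long axis deg 97.5 z [ 5.6  7.5 28.8]
b 409 c 448.5 251.4 size 50.2 13.3 long axis deg 97.4 z [21.  28.  29.7]
b 1074 c 590.8 289.5 size 87.2 65.0 long axis deg 85.6 z [ 7.2 35.2 42.8]
b 520 c 590.5 284.5 size 77.1 64.9 long axis deg 85.7 z [36.5 41.1 43. ]
elbow [[0.6751, 0.0793, 0.0797], [0.6699, 0.0684, 0.0811], [0.5715, 0.1107, 0.0434], [0.6069, 0.0997, 0.0553], [0.6396, 0.0909, 0.0678]]
[[ 0.665  0.083  0.079]
 [ 0.668  0.085 -0.006]
 [ 0.653  0.077  0.003]
 [ 0.626 -0.074  0.077]
 [ 0.622 -0.081 -0.001]
 [ 0.609 -0.071 -0.001]]
```

Lid well measured (100.8×65, rib top 28–29 mm). The box centre is ≈(0.5915, 0.296), axis 85.7°, and the handle now at ~18.5°, which is out of the way. Going for the box.

{"fn": "send_rows", "kwargs": {"targets": [[1, 0.0142, 0.0363, -0.016, 0.0204], [1, 0.0142, 0.0363, -0.016, 0.0204], [1, 0.0142, 0.0363, -0.016, 0.0204], [1, 0.0142, 0.0363, -0.016, 0.0204], [1, 0.0142, 0.0363, -0.016, 0.0204]]}}

```text
time: 4.25
tool_pos: [0.5917, 0.2974, 0.1664]
tool_rot: [-3.141, 0.0, 1.496]
contact_force: [0.0, -1.1, 0.1]
opening: 0.0917
grip_force: 0.0
```

{"fn": "send_rows", "kwargs": {"targets": [[1, 0, 0, -0.03, 0], [1, 0, 0, -0.03, 0], [1, 0, 0, -0.02, 0], [1, 0, 0, 0, 0]]}}

```text
time: 4.65
tool_pos: [0.5891, 0.2954, 0.0834]
tool_rot: [-3.135, 0.003, 1.496]
contact_force: [0.0, 0.3, -0.1]
opening: 0.0917
grip_force: 0.0
```

{"fn": "send_rows", "kwargs": {"targets": [[1, 0.001, 0, -0.03, 0], [1, 0.001, 0, -0.025, 0], [1, 0, 0, -0.009, 0], [0.5, 0, 0, 0, 0], [0.5, 0, 0, 0, 0]], "grip_force": 25}}

```text
time: 5.15
tool_pos: [0.5936, 0.2968, 0.0253]
tool_rot: [3.139, -0.001, 1.496]
contact_force: [0.6, 0.2, 1.6]
opening: 0.0804
grip_force: 0.0
```

{"fn": "send_rows", "kwargs": {"targets": [[0.5, 0, 0, 0, 0], [0.5, 0, 0, 0, 0], [0.5, 0, 0, 0, 0], [0.5, 0, 0, 0, 0]]}}

```text
time: 5.55
tool_pos: [0.5931, 0.297, 0.0252]
tool_rot: [3.14, -0.001, 1.497]
contact_force: [-0.8, -0.4, 6.5]
opening: 0.0639
grip_force: 25.0
```

{"fn": "send_rows", "kwargs": {"targets": [[0.5, 0, 0, 0.02, 0], [0.5, 0, 0, 0.04, 0], [0.5, 0, 0, 0.05, 0], [0.5, 0, 0, 0.03, 0], [0.5, 0, 0, 0, 0]]}}

```text
time: 6.05
tool_pos: [0.5948, 0.2976, 0.1695]
tool_rot: [3.132, -0.004, 1.497]
contact_force: [0.1, -0.3, -3.0]
opening: 0.0639
grip_force: 25.0
```

```bash
python3 - <<'E'
from h import *
s=observe(); print(s['time'],s['tool_pos'].round(4),s['tool_rot'].round(3),s['contact_force'].round(2),s['torque'].round(2),s['opening'],s['grip_force'])
p,d=gw('c'); cv2.imwrite('pics/wc.png',p[...,::-1])
W=ww('c');print(np.median(W[...,2][100:150,200:220]))
E
```

```text
6.05 [0.5948 0.2976 0.1695] [ 3.132 -0.004  1.497] [ 0.13 -0.35 -3.02] [-0.01 -0.14 -0.01] 0.0638974328431061 24.995011389255524
-0.0007420877591684805
```

View pics/wc.png

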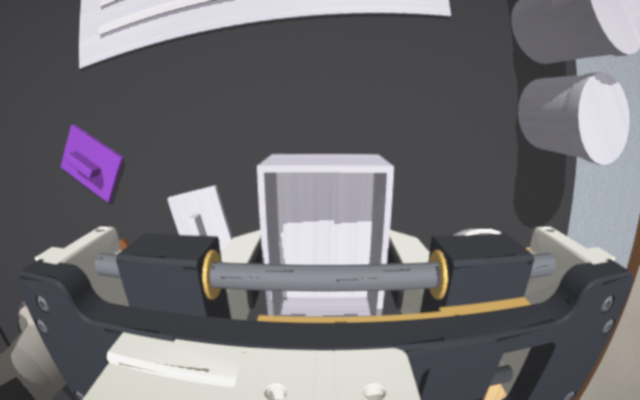

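Box held, its +x rim at (325,158) and −x rim near (325,310). Measuring its offset in the tool.

```bash
cat >> h.py <<'E'
def held(tag,zlo,zhi,ymax=.045):
    f=np.load('w_%s.npz'%tag); W=ww(tag); R=Ro.from_euler('xyz',f['rot']).as_matrix()
    T=(W-f['pos'])@R
    m=(abs(T[...,1])<ymax)&(T[...,2]>zlo)&(T[...,2]<zhi)&(T[...,0]>-.075)&(T[...,0]<.075)
    U,V=np.meshgrid(np.arange(640),np.arange(400)); m&=(V<240)|((V>290)&(V<320)&(U>270)&(U<380))
    P=T[m]*1000
    return T*1000,m,P
E
python3 - <<'E'
from h import *
T,m,P=held('c',-.035,.03)
for v in (150,152,154,156,158,160,162,164,166,170,175,290,296,300,304,306,308,310,312,314): print(v,T[v,325].round(1),T[v,290].round(1),T[v,360].round(1))
E
```

```text
150 [ 35.2  -0.8 170.6] [ 35.5 -38.  169.7] [ 35.3  36.6 171.7]
152 [ 33.1  -0.8 169.8] [ 33.1 -38.3 171.6] [ 33.2  36.6 171.2]
154 [49.5 -1.  23.8] [ 49.8 -21.5  22.9] [49.8 19.5 22.6]
156 [49.2 -1.  17.3] [ 49.3 -21.   17.6] [49.3 19.  17.6]
158 [49.4 -1.   7.9] [ 49.6 -19.8   7. ] [49.4 17.9  8.4]
160 [49.7 -1.  -1.5] [ 49.1 -19.4   3.1] [48.9 17.5  4.2]
162 [49.3 -1.  -5.8] [ 49.5 -18.3  -6.6] [49.2 16.5 -4.3]
164 [ 49.4  -1.  -12.5] [ 49.5 -17.6 -13.2] [ 49.2  15.7 -11.3]
166 [ 48.9  -1.  -15.6] [ 49.1 -17.3 -16. ] [ 49.   15.2 -15.9]
170 [ 47.3  -1.  -17.2] [ 47.2 -17.3 -16.1] [ 47.   15.3 -15.1]
175 [37.1 -1.  23.1] [ 36.9 -21.9  24. ] [37.2 19.8 22.9]
290 [ 25.   -1.1 -82.3] [  72.5   -1.2 -157.2] [ 23.9   9.  -80.8]
296 [-46.8  -1.   23. ] [-47.3 -25.1  23.2] [-47.   23.2  22.8]
300 [-47.6  -1.   19.3] [-47.7 -24.7  18.8] [-48.3  22.9  19.6]
304 [-47.4  -1.   14.2] [-47.9 -24.3  14.4] [-47.8  22.3  14.2]
306 [-46.9  -1.   11.1] [-47.7 -24.   11.6] [-47.8  22.1  11.8]
308 [-48.3  -1.   10.7] [-47.5 -23.8   9.1] [-47.8  21.9   9.5]
310 [-48.2  -1.    8.4] [-47.1 -23.5   6.3] [-47.4  21.6   6.7]
312 [-47.5  -1.    5.2] [-48.6 -23.5   6.2] [-46.7  21.2   3.6]
314 [-48.   -1.    3.7] [-48.2 -23.3   3.4] [-48.5  21.4   3.8]
```

{"fn": "send_rows", "kwargs": {"targets": [[0.5, -0.0065, -0.044, 0.002, -0.036], [0.5, -0.0065, -0.044, 0, -0.036], [0.5, -0.0065, -0.044, 0, -0.036], [0.5, -0.0065, -0.044, 0, -0.036], [0.5, -0.0065, -0.044, 0, -0.036]]}}

```text
time: 6.6
tool_pos: [0.558, 0.0751, 0.1632]
tool_rot: [-3.137, 0.001, 1.316]
contact_force: [-0.4, -0.6, -2.5]
opening: 0.0639
grip_force: 25.0
```

{"fn": "send_rows", "kwargs": {"targets": [[0.5, -0.0065, -0.044, 0, -0.034], [0.5, 0, 0, 0, 0], [0.5, 0, 0, 0, 0]]}}

```text
time: 6.9
tool_pos: [0.5523, 0.0319, 0.1638]
tool_rot: [-3.138, 0.001, 1.28]
contact_force: [-0.2, 0.5, -2.5]
opening: 0.0639
grip_force: 25.0
```

```bash
python3 - <<'E'
from h import *
s=observe(); print(s['time'],s['tool_pos'].round(4),s['tool_rot'].round(4))
T,m,P=held('c',-.02,-.012)
print('rim y',np.percentile(P[:,1],[1,99]))
for v in (185,200,215):
    r=T[v]; k=np.where((r[:,2]>-22)&(r[:,2]<-8)&(abs(r[:,1])<45))[0]; print(v,k.min(),k.max(),r[k,1].min().round(1),r[k,1].max().round(1))
p,d=gw('d')
# frame corners from the held view, carrier axes
W=ww('d'); yaw=np.radians(73.5); ex=np.array([np.cos(yaw),np.sin(yaw)]);ey=np.array([-ex[1],ex[0]])
Q=np.stack([(W[...,:2]-[.57,.028])@ex,(W[...,:2]-[.57,.028])@ey,W[...,2]],-1)*1000
k=(Q[...,2]>80)&(Q[...,2]<101)&(abs(Q[...,0])<75)&(abs(Q[...,1]-15)<50)
n,lab,st,_=cv2.connectedComponentsWithStats(k.astype(np.uint8))
for i in range(1,n):
    if st[i,4]>30: q=Q[lab==i]; print('comp',st[i],'x',np.percentile(q[:,0],[1,99]).round(1),'y',np.percentile(q[:,1],[1,99]).round(1),'z',np.percentile(q[:,2],[1,50,99]).round(1))
E
```

```text
6.9 [0.5523 0.0319 0.1638] [-3.1379e+00  5.0000e-04  1.2805e+00]
rim y [-33.27116489  35.20144195]
185 258 392 -32.8 31.0
200 259 391 -32.7 30.7
215 259 390 -33.3 30.7
comp [318 127  28  20 531] x [47.1 61.7] y [ 4.8 24.4] z [ 83.5  90.6 100.1]
comp [276 133  27  22 337] x [41.6 57.8] y [36.4 54.8] z [81.4 92.  95.6]
comp [358 133  28  23 350] x [41.5 57.9] y [-25.6  -6.2] z [82.3 92.2 95.7]
```

Box offset in tool: x −0.5, y −1.0 (camera bias), so relative shift needed is (+0.0048, +0.0004). Then going down gently while feeling the forces.

{"fn": "send_rows", "kwargs": {"targets": [[0.5, 0.0048, 0.0004, -0.016, 0], [0.5, 0, 0, -0.02, 0], [0.5, 0, 0, -0.008, 0], [0.5, 0, 0, -0.008, 0], [0.5, 0, 0, -0.006, 0]]}}

```text
time: 7.45
tool_pos: [0.5587, 0.033, 0.1081]
tool_rot: [3.14, 0.001, 1.284]
contact_force: [-3.1, -6.8, 2.4]
opening: 0.064
grip_force: 25.0
```

```bash
cat > st.py <<'E'
from h import *
s=observe(); print(s['time'],s['tool_pos'].round(4),s['tool_rot'].round(4),'F',s['contact_force'].round(2),'M',s['torque'].round(2),s['opening'].round(4),s['grip_force'].round(1))
E
python3 st.py
```

```text
Traceback (most recent call last):
  File "st.py", line 2, in <module>
    s=observe(); print(s['time'],s['tool_pos'].round(4),s['tool_rot'].round(4),'F',s['contact_force'].round(2),'M',s['torque'].round(2),s['opening'].round(4),s['grip_force'].round(1))
                                                                                                                                        ^^^^^^^^^^^^^^^^^^
AttributeError: 'float' object has no attribute 'round'
```

{"fn": "send_rows", "kwargs": {"targets": [[0.5, 0, 0, -0.006, 0], [0.5, 0, 0, -0.006, 0], [0.5, 0, 0, 0, 0]]}}

```text
time: 7.75
tool_pos: [0.5581, 0.0329, 0.0951]
tool_rot: [-3.141, 0.001, 1.283]
contact_force: [-2.0, -4.6, -2.9]
opening: 0.0638
grip_force: 25.0
```

{"fn": "send_rows", "kwargs": {"targets": [[0.5, 0, 0, -0.006, 0], [0.5, 0, 0, -0.006, 0], [0.5, 0, 0, 0, 0]]}}

```text
time: 8.05
tool_pos: [0.5581, 0.0329, 0.0833]
tool_rot: [-3.141, 0.0, 1.283]
contact_force: [-1.3, -4.5, -2.1]
opening: 0.0638
grip_force: 25.0
```

{"fn": "send_rows", "kwargs": {"targets": [[0.5, 0, 0, -0.009, 0], [0.5, 0, 0, -0.009, 0], [0.5, 0, 0, -0.009, 0], [0.5, 0, 0, -0.009, 0], [0.5, 0, 0, -0.006, 0]]}}

```text
time: 8.55
tool_pos: [0.5584, 0.0328, 0.0416]
tool_rot: [3.141, 0.0, 1.283]
contact_force: [-1.9, -6.0, 1.5]
opening: 0.0637
grip_force: 25.0
```

{"fn": "send_rows", "kwargs": {"targets": [[0.5, 0, 0, -0.004, 0], [0.5, 0, 0, -0.003, 0], [0.5, 0, 0, 0, 0]]}}

```text
time: 8.85
tool_pos: [0.5586, 0.0334, 0.0351]
tool_rot: [3.141, -0.0, 1.283]
contact_force: [-0.8, -2.5, 1.8]
opening: 0.0636
grip_force: 25.0
```

{"fn": "send_rows", "kwargs": {"targets": [[0.5, 0, 0, -0.002, 0], [0.5, 0, 0, 0, 0]]}}

```text
time: 9.05
tool_pos: [0.5586, 0.0334, 0.035]
tool_rot: [3.14, -0.001, 1.283]
contact_force: [-6.5, -2.0, 17.8]
opening: 0.0635
grip_force: 25.0
```

Box is on the floor (17.8 N, height right). Release and go to the grey tray at (0.4585, −0.2535), axis 109.7°.

{"fn": "send_rows", "kwargs": {"targets": [[1, 0, 0, 0.001, 0], [1, 0, 0, 0, 0], [1, 0, 0, 0, 0], [1, 0, 0, 0, 0]]}}

```text
time: 9.45
tool_pos: [0.5583, 0.0333, 0.0335]
tool_rot: [-3.142, -0.0, 1.283]
contact_force: [0.3, 0.3, 1.3]
opening: 0.0898
grip_force: 0.0
```

{"fn": "send_rows", "kwargs": {"targets": [[1, 0, 0, 0.03, 0], [1, 0, 0, 0.045, 0], [1, 0, 0, 0.045, 0], [1, 0, 0, 0.045, 0], [1, 0, 0, 0.045, 0]]}}

```text
time: 9.95
tool_pos: [0.558, 0.0332, 0.2454]
tool_rot: [-3.141, -0.0, 1.283]
contact_force: [0.7, -0.3, 0.3]
opening: 0.0919
grip_force: 0.0
```

```bash
sed -i "s/s\['opening'\].round(4),s\['grip_force'\].round(1)/s['opening'],s['grip_force']/" st.py; python3 - <<'E'
from h import *
gw('e'); W=ww('e'); yaw=np.radians(73.5); ex=np.array([np.cos(yaw),np.sin(yaw)]);ey=np.array([-ex[1],ex[0]])
Q=np.stack([(W[...,:2]-[.57,.028])@ex,(W[...,:2]-[.57,.028])@ey,W[...,2]],-1)*1000
k=(Q[...,2]>46)&(Q[...,2]<58)&(abs(Q[...,0])<56)&(abs(Q[...,1]-14)<36); q=Q[k]
print(k.sum(),np.percentile(q[:,0],[1,99]),np.percentile(q[:,1],[1,99]),np.percentile(q[:,2],[2,50,98]))
for a in(1,):
    for x0 in range(-55,55,15):
        h=q[(q[:,0]>x0)&(q[:,0]<x0+15)]; print(x0,len(h),np.median(h[:,2]) if len(h) else 0)
E
python3 st.py
```

```text
798 [-51.98759669  51.16693648] [-19.54517288  48.10381424] [46.70881602 51.06977483 56.3855055 ]
-55 268 50.743053995894485
-40 63 51.014217834474074
-25 80 51.09770773518518
-10 77 51.13143878521215
5 64 51.15293773213425
20 69 51.58516375133504
35 147 51.12037380239964
50 30 51.77988345404822
10.0 [0.5612 0.0331 0.2537] [ 3.1288e+00 -3.0000e-03  1.2830e+00] F [ 1.79 -0.53  5.25] M [ 0.   -0.17 -0.01] 0.09139145894371599 0.0
```

{"fn": "send_rows", "kwargs": {"targets": [[1, -0.0142, -0.041, 0, 0.09], [1, -0.0142, -0.041, 0, 0.09], [1, -0.0142, -0.041, 0, 0.09], [1, -0.0142, -0.041, 0, 0.09], [1, -0.0142, -0.041, 0, 0.09]]}}

```text
time: 10.5
tool_pos: [0.4866, -0.1732, 0.2434]
tool_rot: [3.141, -0.0, 1.737]
contact_force: [0.7, -0.2, 0.2]
opening: 0.092
grip_force: 0.0
```

{"fn": "send_rows", "kwargs": {"targets": [[1, -0.0142, -0.041, 0, 0.09], [1, -0.0142, -0.041, 0, 0.09], [1, 0, 0, 0, 0], [1, 0, 0, 0, 0]]}}

```text
time: 10.9
tool_pos: [0.4586, -0.2545, 0.2432]
tool_rot: [3.141, -0.001, 1.909]
contact_force: [-0.1, 0.7, -0.1]
opening: 0.092
grip_force: 0.0
```

```bash
python3 - <<'E'
from h import *
p,d=gw('f'); f=np.load('w_f.npz'); W=ww('f'); R=Ro.from_euler('xyz',f['rot']).as_matrix(); T=(W-f['pos'])@R*1000
U,V=np.meshgrid(np.arange(640),np.arange(400))
m=(W[...,2]>.015)&(W[...,2]<.027)&(abs(T[...,0])<70)&(abs(T[...,1])<60)&((V<240)|(V>285)&(V<320)&(U>250)&(U<400))
r=cv2.minAreaRect(T[m][:,:2].astype(np.float32)); print(m.sum(),r,np.percentile(T[m],[1,99],axis=0).round(1), np.median(W[m][:,2]))
print(f['pos'],f['rot'])
for x0 in(-50,-20,0,10,20,30,40): 
    t=T[m&(T[...,0]>x0)&(T[...,0]<x0+8)]; print(x0,len(t),t[:,1].min().round(1) if len(t) else '',t[:,1].max().round(1) if len(t) else '')
E
```

```text
921 ((3.2222061157226562, -2.7546958923339844), (64.7249984741211, 99.3880615234375), 89.93343353271484) [[-46.1 -35.  220.3]
 [ 52.1  29.4 228. ]] 0.020783806349651435
[ 0.45855226 -0.25446004  0.24320342] [ 3.14145407e+00 -9.83536648e-04  1.90947815e+00]
-50 187 -33.9 29.1
-20 38 -34.7 28.5
0 195 -34.2 29.4
10 38 -34.2 29.3
20 44 -35.1 29.1
30 45 -35.0 29.0
40 38 -34.8 28.9
```

{"fn": "send_rows", "kwargs": {"targets": [[1, -0.0027, 0.0022, -0.045, 0], [1, 0, 0, -0.048, 0], [1, 0, 0, -0.048, 0], [1, 0, 0, -0.048, 0], [1, 0, 0, -0.02, 0]]}}

```text
time: 11.45
tool_pos: [0.4547, -0.2484, 0.0308]
tool_rot: [-3.138, -0.006, 1.914]
contact_force: [0.1, 1.1, 0.8]
opening: 0.092
grip_force: 0.0
```

{"fn": "send_rows", "kwargs": {"targets": [[1, 0, 0, -0.02, 0], [1, 0, 0, -0.009, 0], [0.5, 0, 0, 0, 0], [0.5, 0, 0, 0, 0], [0.5, 0, 0, 0, 0]]}}

```text
time: 11.95
tool_pos: [0.4571, -0.2519, 0.0069]
tool_rot: [3.14, 0.002, 1.913]
contact_force: [0.4, 0.5, -0.4]
opening: 0.0723
grip_force: 0.0
```

{"fn": "send_rows", "kwargs": {"targets": [[0.5, 0, 0, 0, 0], [0.5, 0, 0, 0, 0], [0.5, 0, 0, 0, 0]]}}

```text
time: 12.25
tool_pos: [0.4567, -0.252, 0.0067]
tool_rot: [3.14, 0.001, 1.913]
contact_force: [0.0, 1.3, 6.4]
opening: 0.0639
grip_force: 25.0
```

{"fn": "send_rows", "kwargs": {"targets": [[0.5, 0, 0, 0.02, 0], [0.5, 0, 0, 0.045, 0], [0.5, 0, 0, 0.045, 0], [0.5, 0, 0, 0.045, 0], [0.5, 0, 0, 0.005, 0]]}}

```text
time: 12.75
tool_pos: [0.4585, -0.2535, 0.1715]
tool_rot: [3.136, 0.009, 1.913]
contact_force: [0.7, -0.1, -0.6]
opening: 0.0641
grip_force: 25.0
```

{"fn": "send_rows", "kwargs": {"targets": [[0.5, 0.0146, 0.0407, 0, -0.09], [0.5, 0.0146, 0.0407, 0, -0.09], [0.5, 0.0146, 0.0407, 0, -0.09], [0.5, 0.0146, 0.0407, 0, -0.09], [0.5, 0.0146, 0.0407, 0, -0.09]]}}

```text
time: 13.25
tool_pos: [0.529, -0.0466, 0.165]
tool_rot: [-3.141, -0.0, 1.459]
contact_force: [0.3, -0.6, -1.2]
opening: 0.0636
grip_force: 25.0
```

{"fn": "send_rows", "kwargs": {"targets": [[0.5, 0.0146, 0.0407, 0, -0.09], [0.5, 0.0145, 0.0406, 0, -0.09], [0.5, 0, 0, 0, 0], [0.5, 0, 0, 0, 0]]}}

```text
time: 13.65
tool_pos: [0.5577, 0.0338, 0.1648]
tool_rot: [-3.14, 0.001, 1.286]
contact_force: [0.8, -1.3, -0.4]
opening: 0.0637
grip_force: 25.0
```

```bash
cat >> h.py <<'E'
def rel(tag,zr0,zr1,yaw=np.radians(73.5)):
    """held part and frame corners, both in tool coordinates (mm)"""
    f=np.load('w_%s.npz'%tag); W=ww(tag); R=Ro.from_euler('xyz',f['rot']).as_matrix(); T=(W-f['pos'])@R*1000
    U,V=np.meshgrid(np.arange(640),np.arange(400)); vis=(V<240)|((V>285)&(V<320)&(U>250)&(U<400))
    m=vis&(T[...,2]>zr0)&(T[...,2]<zr1)&(abs(T[...,0])<70)&(abs(T[...,1])<50)
    t=T[m]; print('held',m.sum(),'x',np.percentile(t[:,0],[1,99]).round(1),'y',np.percentile(t[:,1],[1,99]).round(1),'z',np.median(t[:,2]).round(1),'rect',[np.round(a,1) for a in cv2.minAreaRect(t[:,:2].astype(np.float32))])
    k=(W[...,2]>.08)&(W[...,2]<.101)&(abs(T[...,0])<75)&(abs(T[...,1])<60)&(T[...,2]>30)
    n,lab,st,_=cv2.connectedComponentsWithStats(k.astype(np.uint8))
    for i in range(1,n):
        if st[i,4]>30: q=T[lab==i]; print('comp',st[i],'x',np.percentile(q[:,0],[1,99]).round(1),'y',np.percentile(q[:,1],[1,99]).round(1))
E
python3 st.py; python3 - <<'E'
from h import *
gw('g'); rel('g',-20,-8)
E
```

```text
13.65 [0.5577 0.0338 0.1648] [-3.1400e+00  7.0000e-04  1.2859e+00] F [ 0.79 -1.29 -0.37] M [-0.07 -0.07  0.01] 0.06371130936230816 24.999583661556244
held 2848 x [-35.8  49.9] y [-44.4  42. ] z -14.1 rect [array([ 5.7, -1.1]), array([96.6, 89.9]), np.float64(88.9)]
comp [312 132  27  19 512] x [45.4 59.2] y [-10.8   9. ]
comp [271 138  27  20 314] x [40.3 55.4] y [-41.3 -22.6]
comp [352 138  28  20 330] x [40.4 55.5] y [19.9 39.3]
```

```bash
python3 - <<'E'
from h import *
f=np.load('w_g.npz'); W=ww('g'); R=Ro.from_euler('xyz',f['rot']).as_matrix(); T=(W-f['pos'])@R*1000
for v in list(range(152,186,2))+list(range(288,322,3)): print(v,T[v,325].round(1),T[v,300].round(1))
E
```

```text
152 [ 35.   -0.9 152.4] [  72.3   -1.1 -157.2]
154 [ 33.   -0.9 152. ] [ 32.9 -26.1 153.8]
156 [ 30.9  -0.9 152.6] [ 31.1 -26.  151.8]
158 [49.9 -1.   2.4] [ 49.9 -14.    2.6]
160 [50.2 -1.  -6.5] [ 50.1 -13.3  -6.2]
162 [49.6 -1.  -9.2] [ 49.6 -13.1  -8.9]
164 [ 49.5  -1.  -14.6] [ 49.6 -12.6 -15.2]
166 [ 48.5  -1.  -14.4] [ 48.6 -12.6 -15. ]
168 [ 47.6  -1.  -15.1] [ 47.7 -12.7 -15. ]
170 [43.1 -1.   5. ] [ 43.3 -14.2   3.9]
172 [42.1 -1.   4.3] [ 42.  -14.3   4.9]
174 [40.8 -1.   5.6] [ 41.2 -14.2   3.7]
176 [40.  -1.   4.3] [ 40.  -14.3   4.3]
178 [39.  -1.   3.9] [ 38.8 -14.4   4.7]
180 [37.5 -1.   5.5] [ 37.6 -14.4   5.3]
182 [36.8 -1.   4. ] [ 36.6 -14.4   5.1]
184 [35.6 -1.   4.5] [ 35.8 -14.3   3.5]
288 [ 25.8  -1.1 -82.9] [ 24.9  -8.2 -81.6]
291 [ 23.4  -1.  -80.8] [ 23.3  -8.3 -80.7]
294 [-33.4  -1.    4.7] [-34.1 -16.4   5.4]
297 [-35.5  -1.    4.4] [-35.  -16.3   3.4]
300 [-37.4  -1.    3.9] [-38.7 -16.6   5.6]
303 [-40.5  -1.    5.1] [-39.7 -16.5   3.6]
306 [-42.8  -1.    5. ] [-42.4 -16.7   4.2]
309 [-45.2  -1.    5. ] [-45.  -16.8   4.5]
312 [-47.   -1.    4.2] [-47.7 -16.9   4.8]
315 [-47.5  -1.    1.6] [-47.4 -16.6   1.2]
318 [ 21.7  -1.1 -91.5] [ 21.1  -7.7 -90.8]
321 [ 21.6  -1.1 -92.6] [ 21.9  -7.5 -93.2]
```

{"fn": "send_rows", "kwargs": {"targets": [[0.5, -0.0005, -0.0016, -0.025, 0], [0.5, 0, 0, -0.025, 0], [0.5, 0, 0, -0.008, 0], [0.5, 0, 0, -0.008, 0], [0.5, 0, 0, -0.006, 0]]}}

```text
time: 14.2
tool_pos: [0.5581, 0.0305, 0.094]
tool_rot: [3.141, 0.0, 1.282]
contact_force: [-1.0, -3.6, 4.2]
opening: 0.0636
grip_force: 25.0
```

{"fn": "send_rows", "kwargs": {"targets": [[0.5, 0, 0, -0.006, 0], [0.5, 0, 0, -0.006, 0], [0.5, 0, 0, 0, 0]]}}

```text
time: 14.5
tool_pos: [0.5577, 0.0309, 0.0816]
tool_rot: [3.141, 0.001, 1.283]
contact_force: [-2.0, -3.0, -0.8]
opening: 0.0637
grip_force: 25.0
```

{"fn": "send_rows", "kwargs": {"targets": [[0.5, 0, 0, -0.007, 0], [0.5, 0, 0, -0.007, 0], [0.5, 0, 0, -0.006, 0], [0.5, 0, 0, 0, 0]]}}

```text
time: 14.9
tool_pos: [0.5575, 0.0319, 0.0607]
tool_rot: [-3.141, -0.0, 1.283]
contact_force: [0.2, -0.4, -1.0]
opening: 0.0638
grip_force: 25.0
```

{"fn": "send_rows", "kwargs": {"targets": [[0.5, 0, 0, -0.002, 0], [0.5, 0, 0, 0, 0]]}}

```text
time: 15.1
tool_pos: [0.5579, 0.0317, 0.0596]
tool_rot: [3.141, -0.0, 1.283]
contact_force: [0.1, 0.4, -0.6]
opening: 0.0637
grip_force: 25.0
```

{"fn": "send_rows", "kwargs": {"targets": [[0.5, 0, 0, -0.002, 0], [0.5, 0, 0, 0, 0]]}}

```text
time: 15.3
tool_pos: [0.5582, 0.0318, 0.0587]
tool_rot: [3.14, -0.001, 1.283]
contact_force: [-1.4, 1.5, 6.5]
opening: 0.0639
grip_force: 25.0
```

Tray seated (TCP height 0.0587 as expected). Press slightly, release, and go to the lid.

{"fn": "send_rows", "kwargs": {"targets": [[0.5, 0, 0, -0.001, 0], [1, 0, 0, 0.001, 0], [1, 0, 0, 0, 0], [1, 0, 0, 0, 0], [1, 0, 0, 0, 0]]}}

```text
time: 15.8
tool_pos: [0.5578, 0.0315, 0.0576]
tool_rot: [3.142, 0.0, 1.283]
contact_force: [-0.3, -0.2, -0.8]
opening: 0.0899
grip_force: 0.0
```

{"fn": "send_rows", "kwargs": {"targets": [[1, 0, 0, 0.03, 0], [1, 0, 0, 0.04, 0], [1, 0, 0, 0.04, 0], [1, 0, 0, 0.04, 0], [1, 0, 0, 0.04, 0]]}}

```text
time: 16.3
tool_pos: [0.5575, 0.0315, 0.2493]
tool_rot: [-3.141, 0.0, 1.283]
contact_force: [1.4, -0.6, -0.4]
opening: 0.0917
grip_force: 0.0
```

```bash
python3 - <<'E'
from h import *
gw('h'); W=ww('h'); yaw=np.radians(73.5); ex=np.array([np.cos(yaw),np.sin(yaw)]);ey=np.array([-ex[1],ex[0]])
Q=np.stack([(W[...,:2]-[.57,.028])@ex,(W[...,:2]-[.57,.028])@ey,W[...,2]],-1)*1000
k=(Q[...,2]>66)&(Q[...,2]<80)&(abs(Q[...,0])<56)&(abs(Q[...,1]-14)<33); q=Q[k]
print(k.sum(),np.percentile(q[:,0],[1,99]),np.percentile(q[:,1],[1,99]),np.percentile(q[:,2],[2,50,98]))
for x0 in range(-55,55,15):
    h=q[(q[:,0]>x0)&(q[:,0]<x0+15)]; print(x0,len(h),np.median(h[:,2]).round(1) if len(h) else 0)
E
python3 st.py
```

```text
1225 [-52.47860602  50.54661353] [-18.68056302  45.49246516] [67.46471063 72.80550536 77.35815001]
-55 386 72.7
-40 77 73.2
-25 98 72.9
-10 244 70.7
5 80 73.2
20 84 73.2
35 206 73.2
50 48 72.9
16.35 [0.5603 0.0313 0.2565] [ 3.1301e+00 -2.4000e-03  1.2829e+00] F [ 1.11 -0.04  5.87] M [-0.03 -0.17 -0.03] 0.09198095951709834 0.0
```

{"fn": "send_rows", "kwargs": {"targets": [[0.5, -0.0181, 0.0367, 0, 0.07], [0.5, -0.0181, 0.0367, 0, 0.07], [0.5, -0.0181, 0.0367, 0, 0.07], [0.5, -0.0181, 0.0367, 0, 0.07], [0.5, -0.0181, 0.0367, 0, 0.07]]}}

```text
time: 16.85
tool_pos: [0.4664, 0.2162, 0.2475]
tool_rot: [3.142, 0.0, 1.635]
contact_force: [-0.1, 0.5, -0.6]
opening: 0.0565
grip_force: 0.0
```

{"fn": "send_rows", "kwargs": {"targets": [[0.5, -0.0183, 0.0367, 0, 0.069], [0.5, 0, 0, -0.045, 0], [0.5, 0, 0, -0.045, 0], [0.5, 0, 0, 0, 0], [0.5, 0, 0, 0, 0]]}}

```text
time: 17.35
tool_pos: [0.4491, 0.2516, 0.1581]
tool_rot: [-3.141, 0.0, 1.702]
contact_force: [0.6, 0.3, 0.6]
opening: 0.046
grip_force: 0.0
```

```bash
python3 st.py; python3 - <<'E'
from h import *
p,d=gw('i'); f=np.load('w_i.npz'); W=ww('i'); R=Ro.from_euler('xyz',f['rot']).as_matrix(); T=(W-f['pos'])@R*1000
U,V=np.meshgrid(np.arange(640),np.arange(400))
m=(W[...,2]>.022)&(W[...,2]<.035)&(abs(T[...,0])<40)&(abs(T[...,1])<20)&(V<320)
r=cv2.minAreaRect(T[m][:,:2].astype(np.float32)); print(m.sum(),r)
m=(W[...,2]>.004)&(W[...,2]<.011)&(abs(T[...,0])<70)&(abs(T[...,1])<50)&(V<240); t=T[m]; print(np.percentile(t[:,0],[1,99]),np.percentile(t[:,1],[1,99]))
E
```

```text
17.35 [0.4491 0.2516 0.1581] [-3.1406e+00  2.0000e-04  1.7016e+00] F [0.56 0.31 0.6 ] M [ 0.01 -0.15  0.01] 0.04602191035583427 0.0
616 ((0.8499526977539062, -0.40154266357421875), (49.971256256103516, 12.395956039428711), 0.2601597309112549)
[-48.18180647  49.68275524] [-32.17416744  30.68937725]
```

{"fn": "send_rows", "kwargs": {"targets": [[0.5, 0, 0.0008, -0.045, 0], [0.5, 0, 0, -0.045, 0], [0.5, 0, 0, -0.03, 0], [0.5, 0, 0, -0.018, 0], [0.5, 0, 0, -0.008, 0]], "grip_force": 35}}

```text
time: 17.9
tool_pos: [0.4503, 0.2526, 0.0121]
tool_rot: [3.14, -0.0, 1.701]
contact_force: [0.1, -0.6, 0.5]
opening: 0.0461
grip_force: 0.0
```

{"fn": "send_rows", "kwargs": {"targets": [[0, 0, 0, 0, 0], [0, 0, 0, 0, 0], [0, 0, 0, 0, 0], [0, 0, 0, 0, 0], [0, 0, 0, 0, 0]]}}

```text
time: 18.4
tool_pos: [0.4495, 0.2527, 0.0125]
tool_rot: [3.14, -0.0, 1.702]
contact_force: [-1.2, 0.3, 5.0]
opening: 0.0115
grip_force: 35.0
```

{"fn": "send_rows", "kwargs": {"targets": [[0, 0, 0, 0, 0], [0, 0, 0, 0, 0]]}}

```text
time: 18.6
tool_pos: [0.4494, 0.2527, 0.0125]
tool_rot: [3.14, -0.0, 1.702]
contact_force: [-1.0, -0.2, 5.8]
opening: 0.0118
grip_force: 35.0
```

{"fn": "send_rows", "kwargs": {"targets": [[0, 0, 0, 0.02, 0], [0, 0, 0, 0.045, 0], [0, 0, 0, 0.045, 0], [0, 0, 0, 0.045, 0], [0, 0.0181, -0.0368, 0, -0.07]]}}

```text
time: 19.1
tool_pos: [0.4689, 0.2193, 0.1729]
tool_rot: [3.131, -0.004, 1.636]
contact_force: [1.4, -0.0, -1.7]
opening: 0.0113
grip_force: 35.0
```

{"fn": "send_rows", "kwargs": {"targets": [[0, 0.0181, -0.0368, 0, -0.07], [0, 0.0181, -0.0368, 0, -0.07], [0, 0.0181, -0.0368, 0, -0.07], [0, 0.0181, -0.0368, 0, -0.07], [0, 0.0181, -0.0368, 0, -0.069]]}}

```text
time: 19.6
tool_pos: [0.5578, 0.0301, 0.1665]
tool_rot: [-3.141, 0.0, 1.28]
contact_force: [-0.0, 0.6, -0.9]
opening: 0.012
grip_force: 35.0
```

{"fn": "send_rows", "kwargs": {"targets": [[0, 0, 0, 0, 0], [0, 0, 0, 0, 0], [0, 0, 0, 0, 0]]}}

```text
time: 19.9
tool_pos: [0.5569, 0.0326, 0.1664]
tool_rot: [-3.14, -0.0, 1.284]
contact_force: [-0.0, 1.2, -1.3]
opening: 0.0117
grip_force: 35.0
```

```bash
python3 st.py; python3 - <<'E'
from h import *
p,d=gw('j'); rel('j',2,8)
cv2.imwrite('pics/wj.png',p[...,::-1])
f=np.load('w_j.npz'); W=ww('j'); R=Ro.from_euler('xyz',f['rot']).as_matrix(); T=(W-f['pos'])@R*1000
for v in list(range(150,172,2))+list(range(294,318,3)): print(v,T[v,325].round(1),T[v,290].round(1),T[v,360].round(1))
for v in (170,180,190,200): 
    k=np.where((T[v,:,2]>-2)&(T[v,:,2]<14)&(abs(T[v,:,1])<45))[0]; print(v,T[v,k[0]].round(1),T[v,k[-1]].round(1))
E
```

```text
19.9 [0.5569 0.0326 0.1664] [-3.1404e+00 -1.0000e-04  1.2839e+00] F [-0.04  1.22 -1.34] M [-0.06 -0.03  0.02] 0.011685964636987326 34.99652802944183
held 8526 x [-49.   48.8] y [-32.3  30.1] z 5.4 rect [array([-1. , -1.2]), array([100.3,  64.4]), np.float64(0.1)]
comp [312 129  28  19 508] x [47.6 61.3] y [-10.4   9.2]
comp [272 135  26  23 354] x [40.7 57.5] y [-40.9 -22.4]
comp [352 135  28  23 354] x [40.7 57.5] y [20.3 39.7]
150 [ 41.7  -0.9 111.3] [ 43.8 -29.5  93.9] [ 41.7  29.8 112.7]
152 [ 39.7  -0.9 113.3] [ 42.1 -29.6  94.6] [ 39.9  29.9 113. ]
154 [ 38.1  -0.9 111.9] [ 40.5 -29.6  94.1] [ 38.2  29.9 112.8]
156 [ 36.2  -0.9 112.7] [ 38.8 -29.7  94.8] [ 36.5  29.8 111.7]
158 [48.7 -1.  10.8] [ 49.  -20.1   9.7] [48.9 18.2 10.5]
160 [48.4 -1.   5.5] [ 48.3 -19.7   6.4] [48.3 17.7  6.5]
162 [47.4 -1.   5. ] [ 47.4 -19.6   5.2] [47.3 17.7  5.9]
164 [46.5 -1.   4.1] [ 46.3 -19.6   5.4] [46.3 17.7  5.7]
166 [45.2 -1.   5.5] [ 45.2 -19.7   5.8] [45.1 17.8  6.5]
168 [44.2 -1.   5.1] [ 44.3 -19.6   4.8] [44.2 17.7  5.5]
170 [42.9 -1.   5.9] [ 43.1 -19.7   5.5] [43.2 17.7  4.9]
294 [-19.8  -1.  -16.2] [ 27.1 -10.3 -88.3] [ 27.7   8.  -89.2]
297 [-22.2  -1.  -15.5] [ 25.8 -10.4 -87.8] [ 26.1   8.2 -88.2]
300 [-24.2  -1.  -15.6] [ 25.4 -10.3 -88.6] [ 25.8   8.1 -89.1]
303 [-41.1  -1.    5.8] [ 24.8 -10.3 -89.1] [ 24.6   8.2 -88.9]
306 [-43.   -1.    5.2] [ 23.7 -10.4 -88.9] [ 23.    8.4 -88. ]
309 [-45.6  -1.    5.5] [ 22.4 -10.5 -88.5] [ 22.9   8.3 -89.2]
312 [-48.4  -1.    6.1] [ 20.9 -10.6 -87.9] [ 21.3   8.4 -88.5]
315 [-50.4  -1.    5.4] [ 20.3 -10.6 -88.6] [ 20.9   8.4 -89.4]
170 [ 43.2 -32.8   5.2] [43.3 30.2  5. ]
180 [ 37.6 -32.5   5.6] [37.5 30.7  6.2]
190 [ 32.1 -32.7   5.3] [32.1 30.2  5.5]
200 [ 26.2 -32.6   6. ] [26.5 30.4  5.2]
```

View pics/wj.png

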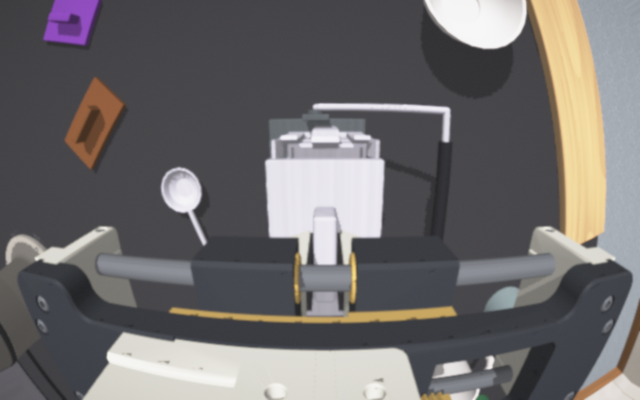

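The lid is held level by its rib (325,230), lying square to the pocket. Needed shift: (+0.9, +0.8) mm. Lowering.

{"fn": "send_rows", "kwargs": {"targets": [[0, 0.0009, 0.0008, -0.03, 0], [0, 0, 0, -0.02, 0], [0, 0, 0, -0.006, 0], [0, 0, 0, -0.006, 0], [0, 0, 0, 0, 0]]}}

```text
time: 20.45
tool_pos: [0.5585, 0.0329, 0.105]
tool_rot: [3.141, 0.0, 1.284]
contact_force: [0.1, -0.1, -0.1]
opening: 0.0117
grip_force: 35.0
```

{"fn": "send_rows", "kwargs": {"targets": [[0, 0, 0, -0.004, 0], [0, 0, 0, -0.003, 0], [0, 0, 0, 0, 0]]}}

```text
time: 20.75
tool_pos: [0.5592, 0.0319, 0.0986]
tool_rot: [3.139, 0.0, 1.283]
contact_force: [-1.0, -4.0, 2.7]
opening: 0.0116
grip_force: 35.0
```

{"fn": "send_rows", "kwargs": {"targets": [[0, 0, 0, -0.003, 0], [0, 0, 0, -0.003, 0], [0, 0, 0, -0.003, 0], [0, 0, 0, 0, 0]]}}

```text
time: 21.15
tool_pos: [0.5583, 0.0322, 0.0882]
tool_rot: [-3.141, 0.0, 1.283]
contact_force: [-1.2, -3.5, -0.2]
opening: 0.0113
grip_force: 35.0
```

{"fn": "send_rows", "kwargs": {"targets": [[0, 0, 0, -0.002, 0], [0, 0, 0, 0, 0]]}}

```text
time: 21.35
tool_pos: [0.5585, 0.0328, 0.0865]
tool_rot: [-3.141, -0.001, 1.283]
contact_force: [-1.1, -1.3, 0.5]
opening: 0.012
grip_force: 35.0
```

{"fn": "send_rows", "kwargs": {"targets": [[0, 0, 0, -0.002, 0], [0, 0, 0, 0, 0]]}}

```text
time: 21.55
tool_pos: [0.5586, 0.0329, 0.0864]
tool_rot: [3.141, -0.001, 1.283]
contact_force: [-6.1, -0.8, 15.5]
opening: 0.0113
grip_force: 35.0
```

{"fn": "send_rows", "kwargs": {"targets": [[0, 0, 0, -0.001, 0], [0, 0, 0, 0, 0]]}}

```text
time: 21.75
tool_pos: [0.5586, 0.0328, 0.0864]
tool_rot: [3.14, -0.001, 1.283]
contact_force: [-9.1, -0.5, 22.6]
opening: 0.0118
grip_force: 35.0
```

```bash
python3 st.py
```

```text
21.75 [0.5586 0.0328 0.0864] [ 3.1401e+00 -6.0000e-04  1.2831e+00] F [-9.07 -0.54 22.56] M [-0.26  1.45 -0.01] 0.01177231800855855 35.01178443431854
```

Firm stop at 22.6 N at the home height. Release, rise and check flatness and catch.

{"fn": "send_rows", "kwargs": {"targets": [[0.4, 0, 0, 0.003, 0], [0.4, 0, 0, 0, 0], [0.4, 0, 0, 0, 0], [0.4, 0, 0, 0, 0]]}}

```text
time: 22.15
tool_pos: [0.5584, 0.0327, 0.0862]
tool_rot: [-3.141, -0.0, 1.283]
contact_force: [1.1, -0.7, 0.1]
opening: 0.0359
grip_force: 0.0
```

{"fn": "send_rows", "kwargs": {"targets": [[0.4, 0, 0, 0.03, 0], [0.4, 0, 0, 0.045, 0], [0.4, 0, 0, 0.045, 0], [0.4, 0, 0, 0.03, 0], [0.4, 0, 0, 0, 0]]}}

```text
time: 22.65
tool_pos: [0.5607, 0.0325, 0.2413]
tool_rot: [3.133, -0.002, 1.283]
contact_force: [1.2, -0.7, 0.3]
opening: 0.0365
grip_force: 0.0
```

```bash
python3 st.py; python3 - <<'E'
from h import *
p,d=gw('k'); W=ww('k'); yaw=np.radians(73.5); ex=np.array([np.cos(yaw),np.sin(yaw)]);ey=np.array([-ex[1],ex[0]])
Q=np.stack([(W[...,:2]-[.57,.028])@ex,(W[...,:2]-[.57,.028])@ey,W[...,2]],-1)*1000
k=(Q[...,2]>74)&(Q[...,2]<90)&(abs(Q[...,0])<56)&(abs(Q[...,1]-14)<33); q=Q[k]
for y0 in(-16,14,24):
  for x0 in range(-52,52,13):
    h=q[(q[:,0]>x0)&(q[:,0]<x0+13)&(q[:,1]>y0)&(q[:,1]<y0+20)]; print(y0,x0,len(h),np.percentile(h[:,2],[10,50,90]).round(1) if len(h) else 0)
k=(Q[...,2]>85)&(Q[...,2]<101)&(Q[...,0]>40)&(Q[...,0]<75)&(abs(Q[...,1]-14)<13); q=Q[k]; print('catch x',np.percentile(q[:,0],[1,50,99]),'z',np.percentile(q[:,2],[1,99]))
# handle: arm line
U,V=np.meshgrid(np.arange(640),np.arange(400))
k=(Q[...,0]>72)&(Q[...,0]<86)&(Q[...,2]>36)&(Q[...,2]<100)&(V<240)&(Q[...,1]<40); q=Q[k]; 
l=np.polyfit(q[q[:,1]<0][:,1],q[q[:,1]<0][:,2],1); print('arm z=a*y+b',l,len(q),np.degrees(np.arctan(-l[0])),'hinge y',(43-l[1])/l[0])
k=(abs(Q[...,0])<50)&(Q[...,1]<-60)&(Q[...,1]>-115)&(Q[...,2]>50)&(Q[...,2]<130)&(V<235); q=Q[k]; print('bar',len(q),np.median(q,0),np.percentile(q,[2,98],axis=0).round(1))
a=cv2.resize(p[90:240,250:480],None,fx=3.4,fy=3.4,interpolation=cv2.INTER_CUBIC); cv2.imwrite('pics/crop3.png',a[...,::-1])
E
```

```text
22.65 [0.5607 0.0325 0.2413] [ 3.1328e+00 -2.1000e-03  1.2829e+00] F [ 1.18 -0.66  0.31] M [ 0.03 -0.07 -0.04] 0.036502178334572276 0.0
-16 -52 178 [79.8 81.1 82.1]
-16 -39 207 [80.1 81.1 82. ]
-16 -26 214 [80.1 81.  81.8]
-16 -13 223 [80.2 81.  82. ]
-16 0 229 [80.1 81.1 82.1]
-16 13 232 [80.1 81.1 82.1]
-16 26 227 [80.3 81.2 81.9]
-16 39 222 [80.2 81.1 82.2]
14 -52 149 [80.3 81.  82.1]
14 -39 185 [80.2 81.1 82.1]
14 -26 139 [80.2 81.1 82.1]
14 -13 150 [80.2 81.1 82. ]
14 0 156 [80.2 81.1 82.1]
14 13 174 [80.3 81.4 82.2]
14 26 228 [80.4 81.2 82.2]
14 39 196 [80.2 81.3 82.4]
24 -52 169 [80.  81.  82.3]
24 -39 210 [80.2 81.  82. ]
24 -26 218 [80.2 81.1 81.9]
24 -13 222 [80.2 81.1 82. ]
24 0 230 [80.2 81.1 82. ]
24 13 243 [80.3 81.3 82.1]
24 26 236 [80.4 81.2 82.2]
24 39 217 [80.2 81.1 82.3]
catch x [47.76104302 53.75559083 60.99072027] z [85.03576097 99.64824187]
arm z=a*y+b [-0.36187458 50.02038149] 698 19.89390231370252 hinge y 19.400040434108007
bar 938 [  2.36753442 -83.03089535  82.83178555] [[-47.6 -89.8  77.6]
 [ 48.2 -78.9  84.9]]
```

View pics/crop3.png

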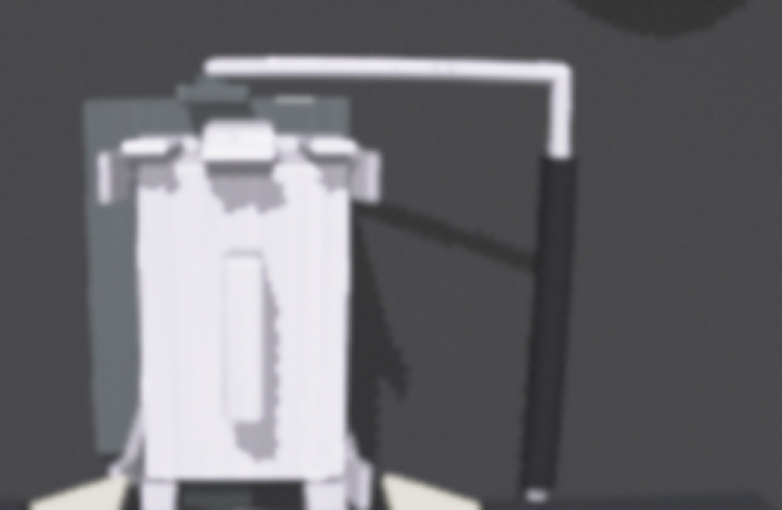

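Lid flat at 82 mm on all sides and the catch nose sprung back over it at (240,140). Now the handle: bar at ≈(0.652, 0.004, 0.079), hinge about carrier y +22 from my reference.

{"fn": "send_rows", "kwargs": {"targets": [[0.4, 0.0313, -0.0097, -0.02, 0], [0.4, 0.0313, -0.0097, -0.02, 0], [0.4, 0.0312, -0.0096, -0.02, 0], [0.4, 0, 0, -0.01, 0], [0.4, 0, 0, 0, 0]], "grip_force": 10}}

```text
time: 23.2
tool_pos: [0.6503, 0.0036, 0.1623]
tool_rot: [-3.134, 0.001, 1.282]
contact_force: [-0.6, 0.0, -0.0]
opening: 0.0367
grip_force: 0.0
```

```bash
python3 st.py; python3 - <<'E'
from h import *
p,d=gw('l'); f=np.load('w_l.npz'); W=ww('l'); R=Ro.from_euler('xyz',f['rot']).as_matrix(); T=(W-f['pos'])@R*1000
U,V=np.meshgrid(np.arange(640),np.arange(400))
k=(V<235)&(W[...,2]>.06)&(W[...,2]<.1)&(abs(T[...,1])<17)&(T[...,0]<60)&(T[...,0]>-60); q=T[k]; print('bar in tool',len(q),np.percentile(q,[2,50,98],axis=0).round(1), 'z',np.percentile(W[k][:,2],[50,90,98]).round(4)); l=np.polyfit(q[:,0],q[:,1],1); print('y vs x',l)
E
```

```text
23.2 [0.6503 0.0036 0.1623] [-3.1338e+00  1.3000e-03  1.2824e+00] F [-0.58  0.01 -0.03] M [-0.02 -0.08  0.02] 0.0366737218422008 0.0
bar in tool 1488 [[-22.   -4.1  77.3]
 [ 18.8   1.4  79.3]
 [ 56.7   7.   83.3]] z [0.083  0.0843 0.0849]
y vs x [0.0024094  1.32979475]
```

{"fn": "send_rows", "kwargs": {"targets": [[0.4, 0.0023, -0.0007, -0.035, 0], [0.4, 0, 0, -0.04, 0], [0.4, 0, 0, -0.03, 0], [0, 0, 0, 0, 0], [0, 0, 0, 0, 0]], "grip_force": 10}}

```text
time: 23.75
tool_pos: [0.6547, 0.0031, 0.0634]
tool_rot: [3.14, -0.0, 1.283]
contact_force: [0.3, -0.9, 0.9]
opening: 0.0248
grip_force: 0.0
```

{"fn": "send_rows", "kwargs": {"targets": [[0, 0, 0, 0, 0], [0, 0, 0, 0, 0], [0, 0, 0, 0, 0]]}}

```text
time: 24.05
tool_pos: [0.6532, 0.0036, 0.063]
tool_rot: [-3.139, -0.0, 1.283]
contact_force: [-6.1, 1.8, -1.4]
opening: 0.0115
grip_force: 10.0
```

{"fn": "send_rows", "kwargs": {"targets": [[0, -0.009, 0.0026, 0.0182, 0], [0, -0.011, 0.0033, 0.0164, 0], [0, 0, 0, 0, 0]], "grip_force": 10}}

```text
time: 24.35
tool_pos: [0.6347, 0.0092, 0.1002]
tool_rot: [3.138, -0.001, 1.283]
contact_force: [-0.2, 0.4, 0.4]
opening: 0.0117
grip_force: 10.0
```

```bash
python3 st.py
```

```text
24.35 [0.6347 0.0092 0.1002] [ 3.1379e+00 -8.0000e-04  1.2834e+00] F [-0.24  0.35  0.36] M [ 0.14  0.1  -0.02] 0.01167109537036953 9.999184906482697
```

{"fn": "send_rows", "kwargs": {"targets": [[0, -0.0136, 0.004, 0.0142, 0], [0, -0.0157, 0.0047, 0.0115, 0], [0, -0.0175, 0.0052, 0.0085, 0], [0, 0, 0, 0, 0]]}}

```text
time: 24.75
tool_pos: [0.5905, 0.0224, 0.1358]
tool_rot: [3.13, -0.002, 1.283]
contact_force: [2.5, -1.9, 10.0]
opening: 0.0115
grip_force: 10.0
```

{"fn": "send_rows", "kwargs": {"targets": [[0, -0.0185, 0.0055, 0.0052, 0], [0, -0.0192, 0.0057, 0.0017, 0], [0, -0.012, 0.0036, -0.0005, 0], [0, 0, 0, 0, 0]]}}

```text
time: 25.15
tool_pos: [0.5391, 0.0375, 0.1408]
tool_rot: [3.135, -0.001, 1.283]
contact_force: [-2.8, -0.1, 14.0]
opening: 0.0116
grip_force: 10.0
```

{"fn": "send_rows", "kwargs": {"targets": [[0, 0, 0, 0.001, 0], [0, -0.0058, 0.0017, 0, 0], [0, -0.0029, 0.0009, 0, 0], [0, 0, 0, 0, 0]], "grip_force": 4}}

```text
time: 25.55
tool_pos: [0.5294, 0.0403, 0.1387]
tool_rot: [3.14, -0.001, 1.283]
contact_force: [-1.2, 1.3, 6.1]
opening: 0.0116
grip_force: 4.0
```

{"fn": "send_rows", "kwargs": {"targets": [[0, -0.0019, 0.0006, 0, 0], [0, 0, 0, 0, 0]]}}

```text
time: 25.75
tool_pos: [0.5291, 0.0403, 0.1387]
tool_rot: [3.137, -0.001, 1.283]
contact_force: [5.6, -0.3, 3.8]
opening: 0.0119
grip_force: 4.0
```

{"fn": "send_rows", "kwargs": {"targets": [[0, -0.0014, 0.0004, 0, 0], [0, 0, 0, 0, 0]]}}

```text
time: 25.95
tool_pos: [0.5285, 0.0405, 0.1387]
tool_rot: [3.136, -0.001, 1.283]
contact_force: [7.4, -0.7, 1.9]
opening: 0.0129
grip_force: 4.0
```

{"fn": "send_rows", "kwargs": {"targets": [[0.35, 0, 0, 0, 0], [0.35, 0, 0, 0, 0], [0.35, 0, 0, 0, 0], [0.35, 0, 0, 0, 0]]}}

```text
time: 26.35
tool_pos: [0.5255, 0.041, 0.1375]
tool_rot: [-3.14, 0.0, 1.283]
contact_force: [-0.3, -0.2, -0.2]
opening: 0.0319
grip_force: 0.0
```

{"fn": "send_rows", "kwargs": {"targets": [[0.35, 0, 0, 0.03, 0], [0.35, 0, 0, 0.045, 0], [0.35, 0, 0, 0.045, 0], [0.35, 0, -0.045, 0.01, 0], [0.35, 0, -0.045, 0, 0]]}}

```text
time: 26.85
tool_pos: [0.5269, -0.0492, 0.2706]
tool_rot: [3.136, -0.0, 1.286]
contact_force: [0.9, -0.2, -0.9]
opening: 0.0323
grip_force: 0.0
```

{"fn": "send_rows", "kwargs": {"targets": [[0.35, 0, -0.045, 0, 0], [0.35, 0, -0.02, 0, 0], [0.35, 0, 0, 0, 0], [0.35, 0, 0, 0, 0]]}}

```text
time: 27.25
tool_pos: [0.5258, -0.1139, 0.2676]
tool_rot: [-3.141, -0.001, 1.282]
contact_force: [-0.8, 0.3, -0.2]
opening: 0.032
grip_force: 0.0
```

```bash
python3 st.py; python3 - <<'E'
from h import *
p,d=gw('m'); W=ww('m'); yaw=np.radians(73.5); ex=np.array([np.cos(yaw),np.sin(yaw)]);ey=np.array([-ex[1],ex[0]])
Q=np.stack([(W[...,:2]-[.57,.028])@ex,(W[...,:2]-[.57,.028])@ey,W[...,2]],-1)*1000
U,V=np.meshgrid(np.arange(640),np.arange(400))
k=(V<235)&(abs(Q[...,0])<90)&(abs(Q[...,1]-20)<60)&(Q[...,2]>130)&(Q[...,2]<175); q=Q[k]; print('bar',len(q),np.percentile(q,[2,50,98],axis=0).round(1))
k=(V<235)&(Q[...,2]>74)&(Q[...,2]<90)&(abs(Q[...,0])<52)&(abs(Q[...,1]-14)<30); q=Q[k]; print('lid',len(q),np.percentile(q[:,2],[10,50,90]).round(1))
s,e=grab('scene')
im=np.zeros((600,800,3),np.uint8); a=cv2.resize(s[140:260,200:420],None,fx=2.7,fy=2.7,interpolation=cv2.INTER_CUBIC); im[:a.shape[0],:a.shape[1]]=a
b=cv2.resize(p[:235,200:520],None,fx=1.17,fy=1.17); im[324:324+b.shape[0],:b.shape[1]]=b[:276]
cv2.imwrite('pics/fin.png',im[...,::-1])
E
```

```text
27.25 [ 0.5258 -0.1139  0.2676] [-3.1406e+00 -5.0000e-04  1.2817e+00] F [-0.82  0.28 -0.23] M [-0.03 -0.12  0.03] 0.031989455411391574 0.0
bar 1495 [[-81.5  37.9 145.2]
 [-23.2  43.  157. ]
 [ 27.3  49.2 159.4]]
lid 4231 [80.3 81.3 82.5]
```

View pics/fin.png

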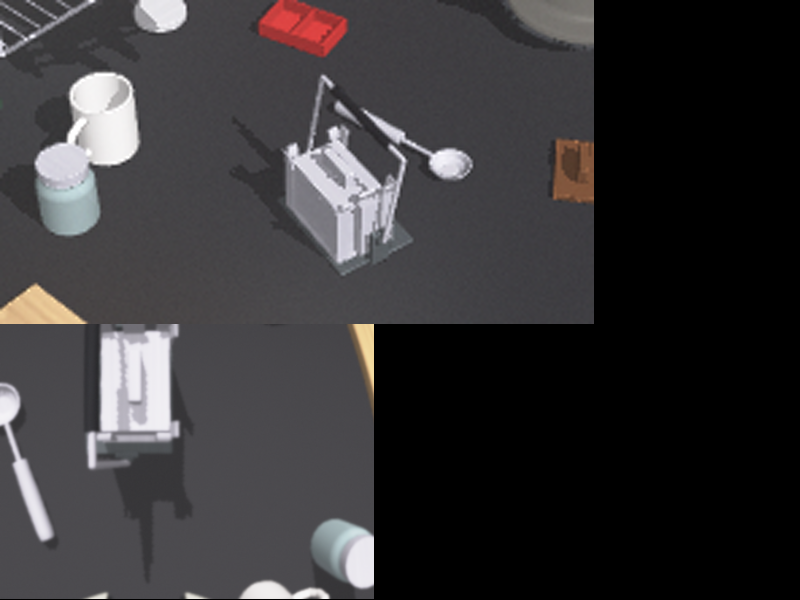

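Lid flat and home, bar up at y_c≈43 (≈100.5°), all bystanders in place. To be sure of the end stop, I push the bar once more firmly with shut fingers from the −y side.

{"fn": "send_rows", "kwargs": {"targets": [[0, 0.0087, 0.0362, 0, 0], [0, 0.0087, 0.0362, 0, 0], [0, 0.0087, 0.0362, 0, 0], [0, 0.0085, 0.0361, 0, 0], [0, 0, 0, 0, 0]], "grip_force": 20}}

```text
time: 27.85
tool_pos: [0.5608, 0.0361, 0.2679]
tool_rot: [-3.141, -0.002, 1.289]
contact_force: [-0.7, -0.6, -0.5]
opening: 0.0009
grip_force: 0.0
```

{"fn": "send_rows", "kwargs": {"targets": [[0, 0, 0, -0.045, 0], [0, 0, 0, -0.045, 0], [0, 0, 0, -0.036, 0], [0, 0, 0, 0, 0]]}}

```text
time: 28.25
tool_pos: [0.5571, 0.0313, 0.1374]
tool_rot: [-3.132, 0.002, 1.284]
contact_force: [-1.2, 0.1, -0.5]
opening: 0.0004
grip_force: 0.0
```

{"fn": "send_rows", "kwargs": {"targets": [[0, -0.0038, 0.0011, 0, 0], [0, -0.0019, 0.0006, 0, 0], [0, 0, 0, 0, 0]]}}

```text
time: 28.55
tool_pos: [0.5558, 0.0325, 0.1443]
tool_rot: [3.138, -0.001, 1.283]
contact_force: [-0.7, 0.5, 0.1]
opening: 0.0007
grip_force: 0.0
```

{"fn": "send_rows", "kwargs": {"targets": [[0, -0.0029, 0.0009, 0, 0], [0, -0.0019, 0.0006, 0, 0], [0, 0, 0, 0, 0]]}}

```text
time: 28.85
tool_pos: [0.5505, 0.0339, 0.1426]
tool_rot: [3.14, -0.0, 1.283]
contact_force: [0.3, 0.3, 1.0]
opening: 0.0008
grip_force: 0.4
```

{"fn": "send_rows", "kwargs": {"targets": [[0, -0.0029, 0.0009, 0, 0], [0, 0, 0, 0, 0]]}}

```text
time: 29.05
tool_pos: [0.55, 0.034, 0.143]
tool_rot: [3.134, -0.001, 1.283]
contact_force: [8.4, -2.2, -1.3]
opening: 0.0005
grip_force: 3.5
```

{"fn": "send_rows", "kwargs": {"targets": [[0, -0.0019, 0.0006, 0, 0], [0, 0, 0, 0, 0]]}}

```text
time: 29.25
tool_pos: [0.5498, 0.0341, 0.1433]
tool_rot: [3.131, -0.001, 1.282]
contact_force: [12.7, -3.9, -2.1]
opening: 0.0004
grip_force: 5.0
```

13 N without movement: the handle is against its stop. Backing off and away.

{"fn": "send_rows", "kwargs": {"targets": [[0, 0.01, -0.003, 0, 0], [0, 0.01, -0.003, 0, 0], [0, 0, 0, 0.045, 0], [0, 0, 0, 0.045, 0], [0, 0, 0, 0.045, 0]]}}

```text
time: 29.75
tool_pos: [0.5651, 0.0293, 0.278]
tool_rot: [-3.139, 0.0, 1.283]
contact_force: [1.7, -0.4, -0.6]
opening: 0.0005
grip_force: 0.0
```

{"fn": "send_rows", "kwargs": {"targets": [[0, 0, -0.045, 0, 0], [0, 0, -0.045, 0, 0], [0, 0, -0.045, 0, 0], [0, 0, 0, 0, 0], [0, 0, 0, 0, 0]]}}

```text
time: 30.25
tool_pos: [0.5652, -0.1064, 0.2763]
tool_rot: [-3.14, -0.001, 1.28]
contact_force: [0.6, 0.7, -0.0]
opening: 0.0004
grip_force: 0.0
```

```bash
python3 st.py; python3 - <<'E'
from h import *
gw('n'); W=ww('n'); yaw=np.radians(73.5); ex=np.array([np.cos(yaw),np.sin(yaw)]);ey=np.array([-ex[1],ex[0]])
Q=np.stack([(W[...,:2]-[.57,.028])@ex,(W[...,:2]-[.57,.028])@ey,W[...,2]],-1)*1000
V=np.arange(400)[:,None]
k=(V<235)&(abs(Q[...,0])<90)&(abs(Q[...,1]-20)<60)&(Q[...,2]>130)&(Q[...,2]<175); print('bar',np.percentile(Q[k],[2,50,98],axis=0).round(1))
k=(V<235)&(Q[...,2]>74)&(Q[...,2]<90)&(abs(Q[...,0])<52)&(abs(Q[...,1]-14)<30); print('lid',np.percentile(Q[k][:,2],[10,50,90]).round(1))
print(hand_in())
E
```

```text
30.25 [ 0.5652 -0.1064  0.2763] [-3.1399e+00 -6.0000e-04  1.2805e+00] F [ 0.63  0.65 -0.03] M [-0.01 -0.13 -0.01] 0.0003663204498930886 0.0
bar [[-81.   37.8 144.8]
 [-11.8  42.3 156.9]
 [ 51.6  49.  159.3]]
lid [80.3 81.3 82.5]
the job is handed in; nothing more can be done
None
```

The carrier is packed in the order asked: food box, tray, then lid flat and fully home under the catch. The handle is against its end stop, where a 13 N push no longer moved it; I let go and handed the job in at about 30 s.

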